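Put the stacking toy back in order

ROBOT

A 7-joint arm with a two-finger parallel gripper is mounted at the origin on the work surface. World frame = base frame: x ahead of the robot, y to its left, z up, the work surface at z = 0. Lengths are in m, angles in rad, forces in N, time in s.
With the tool pointing down it reaches from about 0.4 to 0.85 m from the base axis. Payload 4.4 kg.
Tool frame: the origin (TCP) lies on the centre line of the jaws, within the pads' length; the fingertips stand ahead of it and the grasp point (between the pads) lies 8 mm behind it (r.nose_length is the y of the fingertips in the tool frame, in m); y points along the fingers, z is the direction in which the jaws open and shut, and the axes are right-handed (so a half turn about y gives the same grasp; the last joint's range is limited). The gripper opens to 94 mm and grips with 3 to 60 N. Pads are 16 mm wide; open, the fingers measure 119 mm over their backs; the gripper's body (75 mm by 177 mm) begins 78 mm behind the grasp point.
Start: joints at [1.168, 0.628, 0.038, 1.517, -0.027, 0.996, -0.02], TCP at [0.215, -0.613, 0.216] pointing down, gripper open.
Joint ranges: [-3.06, 3.06], [-0.37, 2.12], [-1.25, 1.32], [0.18, 2.47], [-1.1, 4.24], [0.23, 1.98], [-2.94, 2.94]. Speed limits (rad/s): [2.57, 2.57, 3.14, 3.14, 3.14, 3.14, 3.14].

INTERFACE

Orientations are given as [roll, pitch, yaw] about the fixed x, y, z axes, in that order (R = Rz(yaw) Ry(pitch) Rx(roll)).
In Python, from bench import r gives the robot as it stands.
- The arm moves only by the tool jog_arm, never from a script. Its argument "targets" is a list of rows, each an object with "dp": the shift along the tool's x, y, z in m, a list of three; "dr": the turn, a rotation vector about the tool's x, y, z in degrees, a list of three; "hand": the finger opening in m, from 0 to 0.094. In form: [{"dp": [x, y, z], "dr": [rx, ry, rz], "hand": hand}, ...]. A call has 1 to 12 rows; each row shifts and turns the pose as measured when the row begins, along the tool's axes as they then stand; what a row does not reach is not made up. A row lasts 1/8 s, in which the tool goes at most 62.5 mm and 10.7 degrees, less where a joint would pass 70% of its speed; a pose out of reach is approached as far as the arm can. A call is refused whole if a number of a shift passes 0.0625 or a number of a turn 10.7, either way. A call with a gripper value outside its range is refused whole. The fingers move at their own pace and stop on an object; the grip force is fixed at half the most. Time passes only in rows, so rows that do not move let the fingers close. It gives the time, the measured TCP pose, the force and the opening at its end, in the units of the state.
- r.observe(): the state, without advancing time (a new reading comes with each control period).
- r.read_camera(name): name is "scene" or "top"; returns a dict with "image" (420x560x3 uint8, red, green, blue), "z_map" (420x560 float32, m along the optical axis (not along the pixel's ray), 0 where there is no reading), "K" (3x3 intrinsics, pixels), "world_from_camera" (4x4, takes a point from camera to world coordinates). Camera axes: x right, y up, looking along -z (the intrinsics and any distortion apply to the point x, -y, -z); pixel columns grow to the right and rows downward; lengths in m; the calibration is good to about 2 mm. A picture is of the moment at which its call begins.
- r.hand_in(): hands the job in, once; it reports no verdict.
The state is a dict: "time": time; "qpos": joint angles; "joint_velocities": joint speeds; "joint_efforts": joint torques, N m; "ee_pos": TCP position; "eef_rot": TCP orientation; "ft_force": force on the tool from outside, world axes, zero at the start; "torque": the same for the moment, N m; "finger_gap": finger opening in m.
Only numpy, scipy, OpenCV 4.12 (cv2) and the standard library are available. Lean on these libraries where they do the work, as an engineer would, in place of code of your own. Each camera call takes 0.05 s, during which the arm holds its last target. There are 200 camera calls.

TASK

First lift the square beech frame straight up off the two pegs, keeping it level so that it does not jam, and lay it flat in the green tray. Then thread each ring on the peg of its own colour, the large ring at the bottom and the small one on top of it, all lying flat. Leave the yellow cone and the little wooden cylinder where they stand.

Things in the scene. Friction and masses are not known exactly. Their poses are not given: they have to be found in the camera images.
- red_large_center (a point): A red-painted wooden stacking ring, the large one of its colour: outer diameter 62 mm, plain through hole 26 mm, 22 mm thick, about 40 g, lying flat on the bench at the start. The point is its centre, half-way up (11 mm above its underside) in the middle of the hole; z is its axis. It belongs on the red peg, at the bottom, resting on the rail.
- blue_large_center (a point): A blue-painted wooden stacking ring, the large one of its colour: outer diameter 62 mm, plain through hole 26 mm, 22 mm thick, about 40 g, lying flat on the bench at the start. The point is its centre, half-way up (11 mm above its underside) in the middle of the hole; z is its axis. It belongs on the blue peg, at the bottom, resting on the rail.
- red_small_center (a point): A red-painted wooden stacking ring, the small one of its colour: outer diameter 44 mm, plain through hole 26 mm, 22 mm thick, about 18 g, lying flat on the bench at the start. The point is its centre, half-way up (11 mm above its underside) in the middle of the hole; z is its axis. It belongs on the red peg, on top of the large red ring.
- blue_small_center (a point): A blue-painted wooden stacking ring, the small one of its colour: outer diameter 44 mm, plain through hole 26 mm, 22 mm thick, about 18 g, lying flat on the bench at the start. The point is its centre, half-way up (11 mm above its underside) in the middle of the hole; z is its axis. It belongs on the blue peg, on top of the large blue ring.
- frame_center (a point): Hollow square beech frame, 110 x 110 x 15 mm, bars 30 mm wide, opening 50 mm, 110 g. Starts flat on the rail, underside 18 mm above the bench, two opposite bars threaded on the pegs (18 mm holes, 80 mm apart); the two undrilled bars overhang the rail, free to be pinched across. The point: mid-opening, half-way up. y runs through the holes, x to an undrilled bar, its centre line 40 mm off.
- peg_red: The red peg: fixed, upright, round, 14 mm in diameter, 58 mm tall, the last 5 mm tapering to 7 mm. The point is the centre of its foot, on top of the walnut rail, 18 mm above the bench; z up. The rail, a fixed dark bar 180 x 46 x 18 mm, carries this and the blue peg 80 mm apart, each 40 mm from its middle; which end is which varies.
- peg_blue: The blue peg: fixed, upright, round, 14 mm in diameter, 58 mm tall, the last 5 mm tapering to 7 mm. The point is the centre of its foot, on top of the walnut rail, 18 mm above the bench; z up. The rail, a fixed dark bar 180 x 46 x 18 mm, carries this and the red peg 80 mm apart, each 40 mm from its middle; which end is which varies.
- tray: A fixed sage-green square wooden tray, 176 x 176 mm outside, 164 x 164 mm inside, floor 6 mm thick, walls 6 mm thick with their rim 24 mm above the bench. The point is the centre of its underside, on the bench; x and y run along its sides. The beech frame belongs in it.
- cone_mid (a point): A yellow painted wooden cone standing on its base, 52 mm across and 68 mm tall: a bystander, to be left alone. The point is on its axis half-way up.
- cylinder_center (a point): A small natural-wood cylinder standing on end, 36 mm in diameter and 45 mm tall: a bystander, to be left alone. The point is its centre.

How it is judged:
On the way, in this order (a step that is already met when the one before it is completed fails the run):
1. the beech frame lies flat in the tray (horizontal distance between frame_center and tray below 0.045 m and z of frame_center in the frame of tray between 0.0095 and 0.0175 m and (angle between frame_center's own z axis and vertical below 0.12 rad or angle between frame_center's own z axis and vertical above 3.02 rad)), for 0.2 s.
2. both large rings are seated at the foot of the peg of their colour (horizontal distance between red_large_center and peg_red below 0.01 m and z of red_large_center in the frame of peg_red between 0.006 and 0.016 m and (angle between red_large_center's own z axis and vertical below 0.12 rad or angle between red_large_center's own z axis and vertical above 3.02 rad) and horizontal distance between blue_large_center and peg_blue below 0.01 m and z of blue_large_center in the frame of peg_blue between 0.006 and 0.016 m and (angle between blue_large_center's own z axis and vertical below 0.12 rad or angle between blue_large_center's own z axis and vertical above 3.02 rad)), for 0.2 s.
At the end, for the whole second after the job is handed in: Frame flat (7 degrees) on the tray's floor, inside its walls; each ring on the peg of its colour, within 10 mm of the axis, flat (7 degrees), the large one on the rail, the small one on the large one (heights within 5 mm); all released and at rest. Either face may be up (all of step 1 and all of step 2 and linear speed of each of frame, red_large, blue_large, red_small, blue_small below 0.02 m/s and horizontal distance between red_small_center and peg_red below 0.01 m and z of red_small_center in the frame of peg_red between 0.028 and 0.038 m and (angle between red_small_center's own z axis and vertical below 0.12 rad or angle between red_small_center's own z axis and vertical above 3.02 rad) and horizontal distance between blue_small_center and peg_blue below 0.01 m and z of blue_small_center in the frame of peg_blue between 0.028 and 0.038 m and (angle between blue_small_center's own z axis and vertical below 0.12 rad or angle between blue_small_center's own z axis and vertical above 3.02 rad)); the robot touches nothing.
It fails at once if the beech frame is cocked by more than 11 degrees while it is still on the pegs (angle between frame_center's own z axis and vertical above 0.2 rad and horizontal distance between frame_center and peg_red below 0.06 m and z of frame_center in the frame of peg_red below 0.06 m).
It fails at once if the yellow cone is shifted by more than 20 mm or tipped over (distance of cone_mid from where it was at the start of the episode above 0.02 m).
It fails at once if the wooden cylinder is shifted by more than 20 mm or tipped over (distance of cylinder_center from where it was at the start of the episode above 0.02 m).
It also fails if it takes over 144 s, if anything falls off the work surface, if the arm or the gripper's body presses on something with over 40 N, if the wrist force passes 120 N, or if a joint passes its speed limit or range.

## Working session

There is one attempt and no reset: what is moved stays moved. The work goes in short steps, Python scripts to look and compute and a tool call to move; the robot and the scene stay as the last step left them, time stands still between calls to the robot, and variables do not carry over. Pictures are saved under pics/ and viewed, on a budget of 14 in all, crops included, one or two more only if the job needs it, and the job is handed in when it is done.

Besides the shell and the picture viewer there is one more tool, called after ">>>" as a command line: name --argument value ..., lists and objects as JSON in quotes. jog_arm: Moves the arm, as the interface text tells. Its arguments: {"type":"object","properties":{"targets":{"type":"array","items":{"type":"object","properties":{"dp":{"type":"array","items":{"type":"number"}},"dr":{"type":"array","items":{"type":"number"}},"hand":{"type":"number"}}}}},"required":["targets"]}

```bash
mkdir -p pics; ls; cat > h.py <<'E'
import numpy as np, cv2
from bench import r
from scipy.spatial.transform import Rotation as R
def cam(n):
    c=r.read_camera(n); c['n']=n; return c
def cloud(c):
    K=c['K'];T=c['world_from_camera'];z=c['z_map'];h,w=z.shape
    v,u=np.mgrid[:h,:w]
    P=np.stack([(u-K[0,2])/K[0,0]*z,-(v-K[1,2])/K[1,1]*z,-z],-1)
    return P@T[:3,:3].T+T[:3,3]
def ray(c,u,v,h):
    K=c['K'];T=c['world_from_camera']
    d=T[:3,:3]@np.array([(u-K[0,2])/K[0,0],-(v-K[1,2])/K[1,1],-1]);o=T[:3,3]
    return o+d*(h-o[2])/d[2]
def save(c,f,crop=None,s=1):
    im=c['image'][:,:,::-1]
    if crop: a,b,cc,d=crop; im=im[b:d,a:cc]
    cv2.imwrite(f,cv2.resize(im,None,fx=s,fy=s,interpolation=cv2.INTER_CUBIC))
E
python3 - <<'E'
from h import *
s=r.observe();print({k:np.round(v,3) for k,v in s.items()},r.nose_length)
a=cam('top');b=cam('scene')
for c in(a,b):print(c['K'],np.round(c['world_from_camera'],3),(c['z_map']>0).mean(), [k for k in c])
save(a,'pics/top0.png',s=1.4);save(b,'pics/scene0.png',s=1.4)
E
```

```text
pics
{'time': np.float64(0.0), 'qpos': array([ 1.168,  0.629,  0.038,  1.518, -0.027,  0.996, -0.02 ]), 'joint_velocities': array([-0.   ,  0.   , -0.001, -0.001, -0.001,  0.001, -0.001]), 'joint_efforts': array([-1.0000e-03, -5.4974e+01,  1.1430e+00, -1.8664e+01, -5.2000e-02,
        2.4000e-02,  0.0000e+00]), 'ee_pos': array([ 0.215, -0.613,  0.216]), 'eef_rot': array([-1.573, -0.   , -2.805]), 'ft_force': array([ 0.49 , -0.268,  0.279]), 'torque': array([ 0.024,  0.02 , -0.005]), 'finger_gap': np.float64(0.094)} 0.011
[[524.73074754   0.         278.09658455]
 [  0.         524.73074754 208.42787606]
 [  0.           0.           1.        ]] [[-0.018  0.993 -0.118  0.414]
 [-1.    -0.02  -0.012 -0.015]
 [-0.015  0.118  0.993  1.278]
 [ 0.     0.     0.     1.   ]] 0.9961181972789116 ['image', 'z_map', 'K', 'world_from_camera', 'n']
[[418.187783     0.         278.06065096]
 [  0.         418.187783   206.59063231]
 [  0.           0.           1.        ]] [[ 0.891 -0.365  0.269  0.788]
 [ 0.453  0.712 -0.537 -0.471]
 [ 0.004  0.6    0.8    0.763]
 [ 0.     0.     0.     1.   ]] 0.9961181972789116 ['image', 'z_map', 'K', 'world_from_camera', 'n']
```

View pics/top0.png

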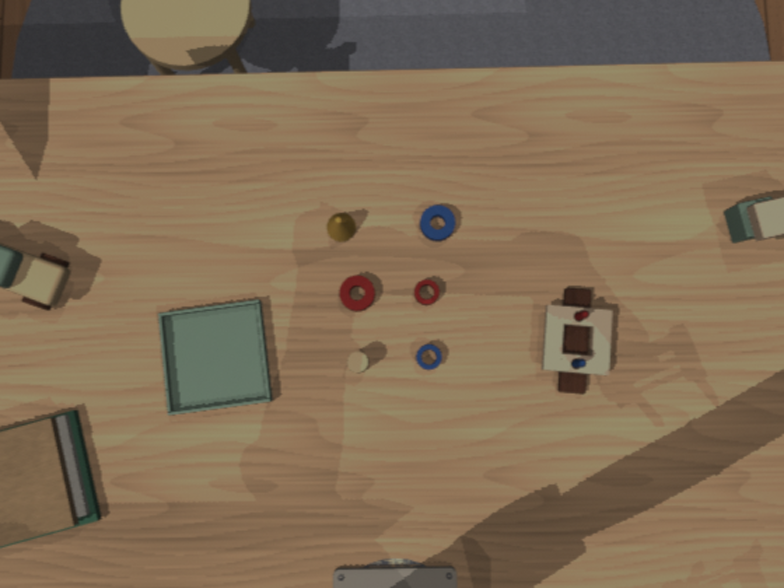

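View pics/scene0.png

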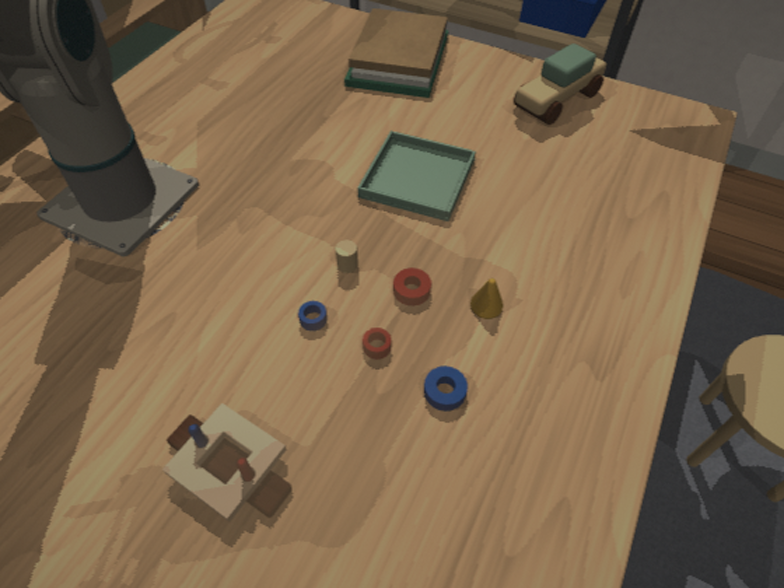

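Top view (1.4x pixels): frame at (578,339) with red peg at (582,316) and blue at (578,363). Tray at (216,356), large blue ring (437,223), large red (357,293), small red (427,292), small blue (429,356), cone (341,227), cylinder (358,362). Next I'll measure positions.

```bash
cat > meas.py <<'E'
from h import *
def masks(c):
    hsv=cv2.cvtColor(c['image'],cv2.COLOR_RGB2HSV);H,S,V=cv2.split(hsv)
    return dict(red=((H<6)|(H>172))&(S>140)&(V>50),blue=(H>100)&(H<125)&(S>110)&(V>40),green=(H>60)&(H<95)&(S>35),)
def rings(c):
    P=cloud(c);out=[]
    for n,m in masks(c).items():
        if n=='green':continue
        k,l,st,ct=cv2.connectedComponentsWithStats((m&(P[...,0]>.3)&(P[...,0]<.9)).astype(np.uint8),connectivity=8)
        for i in range(1,k):
            if st[i,4]<15: continue
            q=(l==i); z=P[q][:,2]; top=np.percentile(z,80)
            e=q&(abs(P[...,2]-top)<.006); cs,_=cv2.findContours(e.astype(np.uint8),cv2.RETR_EXTERNAL,cv2.CHAIN_APPROX_NONE)
            cc=max(cs,key=len)[:,0]; W=np.array([ray(c,u,v,top) for u,v in cc])[:,:2].astype(np.float32)
            ce,rad=cv2.minEnclosingCircle(W); 
            print(c['n'],n,'n',st[i,4],'px',ct[i].round(1),'top',top.round(4),'circ',np.round(ce,4),'D',round(2*rad,4),'mean',P[e].mean(0).round(4))
E
python3 - <<'E'
from meas import *
for n in('top','scene'):
    c=cam(n);rings(c);P=cloud(c)
    X=P[...,0];Y=P[...,1];Z=P[...,2]
    bench=(X>.45)&(X<.6)&(abs(Y)<.35)&(abs(Z)<.006);print('bench z',np.median(Z[bench]))
    # frame top: z~.033
    f=(abs(Z-.033)<.007)&(X>.35)&(X<.7)&(Y<-.15)&(Y>-.5)
    hsv=cv2.cvtColor(c['image'],cv2.COLOR_RGB2HSV);f&=(hsv[...,1]<110)&(hsv[...,2]>90)
    k,l,st,ct=cv2.connectedComponentsWithStats(f.astype(np.uint8));i=1+st[1:,4].argmax();f=l==i
    cs,_=cv2.findContours(f.astype(np.uint8),cv2.RETR_EXTERNAL,cv2.CHAIN_APPROX_NONE);cc=max(cs,key=len)[:,0]
    W=np.array([ray(c,u,v,.033)[:2] for u,v in cc]).astype(np.float32);print('frame',cv2.minAreaRect(W),np.median(Z[f]))
    g=masks(c)['green']&(Y>.1)&(Y<.6)&(X>.25)&(X<.75)&(Z<.04)
    k,l,st,ct=cv2.connectedComponentsWithStats(g.astype(np.uint8));i=1+st[1:,4].argmax();g=l==i
    rim=g&(Z>.018);W=P[rim][:,:2].astype(np.float32);print('tray',cv2.minAreaRect(W),rim.sum(), 'floor z',np.median(Z[g&(Z<.014)]))
    hi=(Z>.036)&(Z<.09)&(X>.4)&(X<.75)&(abs(Y)<.45)
    k,l,st,ct=cv2.connectedComponentsWithStats(hi.astype(np.uint8))
    for i in range(1,k):
        if st[i,4]>8:
            q=l==i;print('hi',st[i,4],ct[i].round(0),P[q].mean(0).round(4),P[q].max(0).round(4), P[q&(Z>Z[q].max()-.01)].mean(0).round(4))
E
```

```text
top red n 405 px [254.8 208.9] top 0.0246 circ [0.5624 0.0566] D 0.0605 mean [0.5624 0.057  0.0228]
top red n 159 px [304.4 208.1] top 0.0243 circ [ 0.5614 -0.063 ] D 0.0422 mean [ 0.562  -0.0625  0.0223]
top red n 40 px [415.  224.8] top 0.0759 circ [ 0.5141 -0.3173] D 0.0106 mean [ 0.514  -0.3179  0.0751]
top blue n 366 px [312.2 158.6] top 0.0246 circ [ 0.6825 -0.0845] D 0.06 mean [ 0.6834 -0.0847  0.0228]
top blue n 116 px [306.  254.4] top 0.0249 circ [ 0.4511 -0.0636] D 0.0401 mean [ 0.4515 -0.0642  0.0229]
top blue n 32 px [412.8 259. ] top 0.0752 circ [ 0.4367 -0.3103] D 0.0083 mean [ 0.4353 -0.3083  0.0746]
bench z 0.0005372490512519645
frame ((0.47444701194763184, -0.31497302651405334), (0.11205463856458664, 0.11027369648218155), 83.87333679199219) 0.03300749822479321
tray ((0.45805996656417847, 0.3013891577720642), (0.17042915523052216, 0.17192599177360535), 6.919859409332275) 319 floor z 0.006637596001219825
hi 121 [242. 159.] [0.679  0.083  0.0516] [0.6975 0.0999 0.0689] [0.6811 0.0832 0.0641]
hi 54 [416. 225.] [ 0.5128 -0.3184  0.0626] [ 0.52   -0.3128  0.079 ] [ 0.5136
[... 803 characters left out ...]
 0.6851 -0.0886  0.0222]
bench z 0.00047725854728120076
frame ((0.47607865929603577, -0.3170553147792816), (0.11069773137569427, 0.1128457561135292), 83.61872863769531) 0.03348354287183686
tray ((0.3192945122718811, 0.5348137617111206), (0.13766402006149292, 0.05233597010374069), 38.176513671875) 68 floor z 0.0077396943593827094
hi 185 [248. 178.] [0.4471 0.0524 0.0444] [0.463  0.0735 0.0486] [0.4465 0.0529 0.0449]
hi 166 [350. 207.] [0.6844 0.0762 0.0502] [0.698  0.0932 0.0696] [0.6834 0.08   0.0643]
hi 122 [141. 310.] [ 0.4389 -0.314   0.0617] [ 0.4431 -0.3061  0.0785] [ 0.4374 -0.3134  0.0741]
hi 122 [175. 334.] [ 0.5179 -0.3228  0.0624] [ 0.5227 -0.3146  0.0776] [ 0.5166 -0.3219  0.0737]
```

```bash
cat >> h.py <<'E'
def go(t,yaw=174):
    s=r.observe();A=R.from_euler('xyz',s['eef_rot']);B=R.from_euler('xyz',[-90,0,yaw],degrees=True)
    print('t %.2f'%s['time'],'pos',s['ee_pos'].round(4),'rot',np.degrees(s['eef_rot']).round(2),'gap',s['finger_gap'].round(4),'F',s['ft_force'].round(1),'q',s['qpos'].round(2))
    print(' turn',np.degrees((A.inv()*B).as_rotvec()).round(2),'dp now',A.inv().apply(np.array(t)-s['ee_pos']).round(4),'dp after turn',B.inv().apply(np.array(t)-s['ee_pos']).round(4))
E
sed -i 's/^def rings/def rings/' meas.py
```

>>> jog_arm --targets '[{"dp":[0,0,0],"dr":[0,8.4,0],"hand":0.06},{"dp":[0,0,0],"dr":[0,8.4,0],"hand":0.06},{"dp":[0,0,0],"dr":[0,8.4,0],"hand":0.06}]'

```text
time: 0.57
ee_pos: [0.2144, -0.6126, 0.215]
eef_rot: [-1.574, -0.001, 3.025]
ft_force: [-0.4, -0.1, -0.1]
finger_gap: 0.0674
```

```bash
python3 -c "
from h import *
go([.471,-.356,.12])"
```

```text
Traceback (most recent call last):
  File "h.py", line 21, in go
    print('t %.2f'%s['time'],'pos',s['ee_pos'].round(4),'rot',np.degrees(s['eef_rot']).round(2),'gap',s['finger_gap'].round(4),'F',s['ft_force'].round(1),'q',s['qpos'].round(2))
                                                                                                      ^^^^^^^^^^^^^^^^^^^^^
AttributeError: 'float' object has no attribute 'round'
```

>>> jog_arm --targets '[{"dp":[-0.038,0,-0.047],"dr":[0,0,0],"hand":0.06},{"dp":[-0.038,0,-0.047],"dr":[0,0,0],"hand":0.06},{"dp":[-0.038,0,-0.047],"dr":[0,0,0],"hand":0.06},{"dp":[-0.038,0.02,-0.047],"dr":[0,0,0],"hand":0.06},{"dp":[-0.038,0.02,-0.047],"dr":[0,0,0],"hand":0.06},{"dp":[-0.038,0.02,-0.047],"dr":[0,0,0],"hand":0.06},{"dp":[0,0,0],"dr":[0,0,0],"hand":0.06}]'

```text
time: 1.45
ee_pos: [0.4762, -0.3583, 0.1545]
eef_rot: [-1.573, -0.001, 3.021]
ft_force: [-0.4, -0.4, -0.4]
finger_gap: 0.0603
```

```bash
sed -i "s/s\['finger_gap'\].round(4)/round(float(s['finger_gap']),4)/" h.py; python3 -c "
from h import *
go([.471,-.356,.12])
c=cam('scene');save(c,'pics/s1.png',(60,200,340,410),2.8)"
```

```text
t 1.45 pos [ 0.4762 -0.3583  0.1545] rot [-9.0100e+01 -3.0000e-02  1.7311e+02] gap 0.0603 F [-0.4 -0.4 -0.4] q [ 0.5   0.63  0.16  1.74 -0.13  0.79 -0.97]
 turn [ 0.1  -0.89  0.03] dp now [ 0.0055  0.0345 -0.0016] dp after turn [ 0.0055  0.0345 -0.0017]
```

View pics/s1.png

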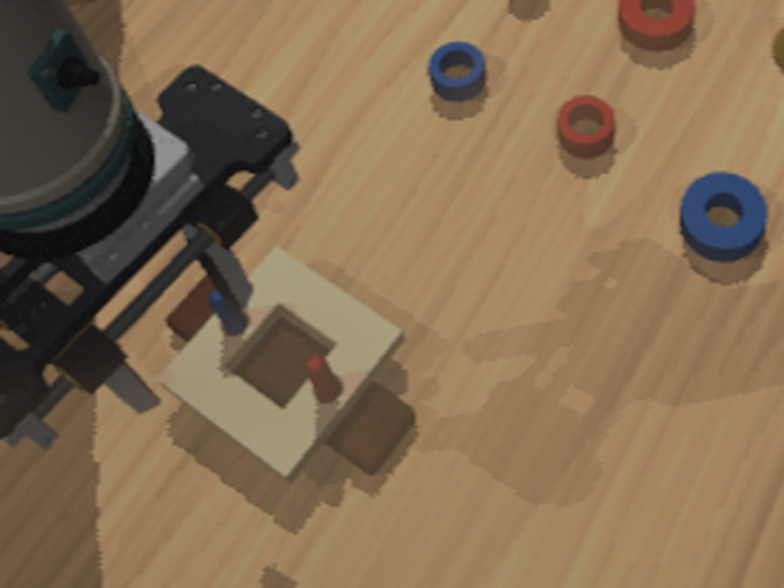

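The gripper stands level over the near bar, with the frame, both pegs and the rail clear.

>>> jog_arm --targets '[{"dp":[0.0055,0.04,-0.0017],"dr":[0,-0.8,0],"hand":0.06},{"dp":[0,0.04,0],"dr":[0,0,0],"hand":0.06},{"dp":[0,0.02,0],"dr":[0,0,0],"hand":0.06},{"dp":[0,0,0],"dr":[0,0,0],"hand":0.06}]'

```text
time: 2.0
ee_pos: [0.4652, -0.3674, 0.0552]
eef_rot: [-1.563, 0.001, 3.023]
ft_force: [-0.4, -0.7, 0.1]
finger_gap: 0.0596
```

```bash
python3 -c "
from h import *
go([.471,-.356,.032],173.8)"
```

```text
t 2.00 pos [ 0.4652 -0.3674  0.0552] rot [-8.9530e+01  6.0000e-02  1.7323e+02] gap 0.0596 F [-0.4 -0.7  0.1] q [ 0.54  0.76  0.13  1.82 -0.15  0.56 -0.93]
 turn [-0.47 -0.57 -0.06] dp now [-0.0044  0.0231 -0.0122] dp after turn [-0.0045  0.0232 -0.0119]
```

>>> jog_arm --targets '[{"dp":[-0.0044,0,-0.012],"dr":[-0.5,-0.6,0],"hand":0.06},{"dp":[0,0,0],"dr":[0,0,0],"hand":0.06},{"dp":[0,0.01,0],"dr":[0,0,0],"hand":0.06},{"dp":[0,0,0],"dr":[0,0,0],"hand":0.06}]'

```text
time: 2.5
ee_pos: [0.4722, -0.358, 0.048]
eef_rot: [-1.569, 0.006, 3.033]
ft_force: [0.6, 0.4, -0.2]
finger_gap: 0.0601
```

```bash
python3 -c "
from h import *
go([.471,-.356,.032],173.8)"
```

```text
t 2.50 pos [ 0.4722 -0.358   0.048 ] rot [-89.87   0.32 173.75] gap 0.0601 F [ 0.6  0.4 -0.2] q [ 0.53  0.77  0.12  1.82 -0.16  0.55 -0.93]
 turn [-0.13 -0.05 -0.32] dp now [ 0.0015  0.016  -0.0019] dp after turn [ 0.0014  0.016  -0.0019]
```

>>> jog_arm --targets '[{"dp":[0.0015,0.008,-0.002],"dr":[-0.1,0,-0.3],"hand":0.06},{"dp":[0,0.006,0],"dr":[0,0,0],"hand":0.06},{"dp":[0,0,0],"dr":[0,0,0],"hand":0.06},{"dp":[0,0,0],"dr":[0,0,0],"hand":0.04},{"dp":[0,0,0],"dr":[0,0,0],"hand":0.034},{"dp":[0,0,0],"dr":[0,0,0],"hand":0.034}]'

```text
time: 3.25
ee_pos: [0.4709, -0.3559, 0.033]
eef_rot: [-1.57, -0.0, 3.033]
ft_force: [0.7, -0.6, 0.4]
finger_gap: 0.0352
```

```bash
python3 -c "
from h import *
go([.471,-.356,.032],173.8)"
```

```text
t 3.25 pos [ 0.4709 -0.3559  0.033 ] rot [-89.96  -0.   173.75] gap 0.0352 F [ 0.7 -0.6  0.4] q [ 0.53  0.8   0.11  1.83 -0.16  0.53 -0.93]
 turn [-0.04 -0.05  0.  ] dp now [-0.0001  0.001   0.0001] dp after turn [-0.0001  0.001   0.0001]
```

Down 0.5 mm more, then close.

>>> jog_arm --targets '[{"dp":[0,0.001,0],"dr":[0,0,0],"hand":0.032},{"dp":[0,0,0],"dr":[0,0,0],"hand":0.0},{"dp":[0,0,0],"dr":[0,0,0],"hand":0.0},{"dp":[0,0,0],"dr":[0,0,0],"hand":0.0},{"dp":[0,0,0],"dr":[0,0,0],"hand":0.0}]'

```text
time: 3.88
ee_pos: [0.4709, -0.3561, 0.0321]
eef_rot: [-1.57, 0.0, 3.032]
ft_force: [-0.0, 0.3, -0.4]
finger_gap: 0.0295
```

```bash
python3 -c "
from h import *
go([.471,-.356,.032],173.8)"
```

```text
t 3.88 pos [ 0.4709 -0.3561  0.0321] rot [-8.9960e+01  1.0000e-02  1.7375e+02] gap 0.0295 F [-0.   0.3 -0.4] q [ 0.53  0.8   0.11  1.83 -0.16  0.52 -0.93]
 turn [-0.04 -0.05 -0.01] dp now [-0.0001  0.0001 -0.0001] dp after turn [-0.0001  0.0001 -0.0001]
```

>>> jog_arm --targets '[{"dp":[0,-0.004,0],"dr":[0,0,0],"hand":0.0},{"dp":[0,-0.006,0],"dr":[0,0,0],"hand":0.0},{"dp":[0,-0.006,0],"dr":[0,0,0],"hand":0.0},{"dp":[0,0,0],"dr":[0,0,0],"hand":0.0}]'

```text
time: 4.38
ee_pos: [0.471, -0.3561, 0.0494]
eef_rot: [-1.57, 0.0, 3.033]
ft_force: [-0.5, -0.5, -1.6]
finger_gap: 0.0295
```

```bash
python3 -c "
from h import *
go([.471,-.356,.11],173.8)"
```

```text
t 4.38 pos [ 0.471  -0.3561  0.0494] rot [-8.9950e+01  2.0000e-02  1.7375e+02] gap 0.0295 F [-0.5 -0.5 -1.6] q [ 0.52  0.77  0.12  1.82 -0.16  0.56 -0.94]
 turn [-0.05 -0.05 -0.02] dp now [-0.     -0.0606 -0.    ] dp after turn [ 0.     -0.0606 -0.0001]
```

>>> jog_arm --targets '[{"dp":[0,-0.008,0],"dr":[0,0,0],"hand":0.0},{"dp":[0,-0.008,0],"dr":[0,0,0],"hand":0.0},{"dp":[0,-0.008,0],"dr":[0,0,0],"hand":0.0},{"dp":[0,-0.008,0],"dr":[0,0,0],"hand":0.0},{"dp":[0,-0.01,0],"dr":[0,0,0],"hand":0.0},{"dp":[0,-0.01,0],"dr":[0,0,0],"hand":0.0},{"dp":[0,-0.015,0],"dr":[0,0,0],"hand":0.0},{"dp":[0,-0.015,0],"dr":[0,0,0],"hand":0.0},{"dp":[0,-0.015,0],"dr":[0,0,0],"hand":0.0},{"dp":[0,0,0],"dr":[0,0,0],"hand":0.0}]'

```text
time: 5.62
ee_pos: [0.4715, -0.3564, 0.1546]
eef_rot: [-1.569, 0.003, 3.033]
ft_force: [-0.5, 0.6, -1.6]
finger_gap: 0.03
```

```bash
python3 -c "
from h import *
go([.455,.259,.15],173.8)
c=cam('scene');save(c,'pics/s2.png',(60,130,340,340),2.8)"
```

```text
t 5.62 pos [ 0.4715 -0.3564  0.1546] rot [-8.9880e+01  1.5000e-01  1.7375e+02] gap 0.03 F [-0.5  0.6 -1.6] q [ 0.5   0.62  0.16  1.76 -0.13  0.77 -0.96]
 turn [-0.12 -0.05 -0.15] dp now [ 0.0834  0.0031 -0.6099] dp after turn [ 0.0828  0.0046 -0.61  ]
```

View pics/s2.png

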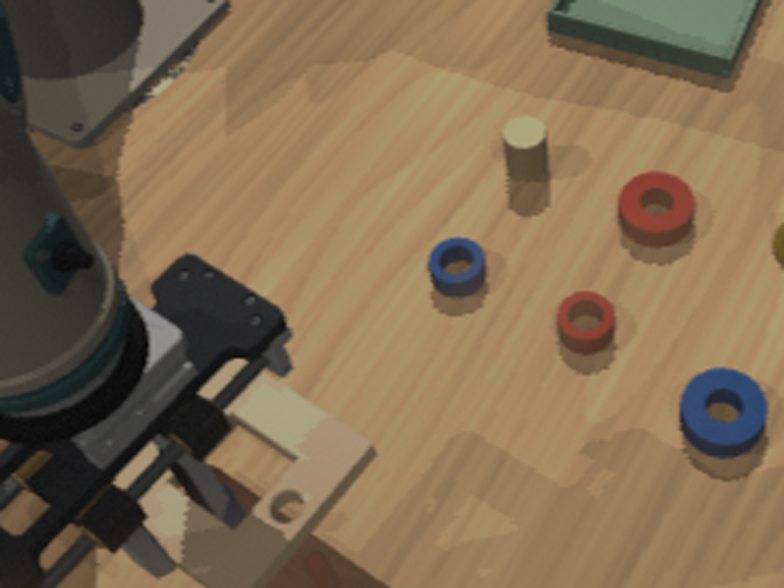

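The frame is held level and is off the pegs; its drilled hole is visible at (288,506).

>>> jog_arm --targets '[{"dp":[0,0,-0.03],"dr":[0,0,0],"hand":0.0},{"dp":[0.008,0,-0.05],"dr":[0,0,0],"hand":0.0},{"dp":[0.008,0,-0.05],"dr":[0,0,0],"hand":0.0},{"dp":[0.008,0,-0.05],"dr":[0,0,0],"hand":0.0},{"dp":[0.008,0,-0.05],"dr":[0,0,0],"hand":0.0},{"dp":[0.008,0,-0.05],"dr":[0,0,0],"hand":0.0},{"dp":[0.008,0,-0.05],"dr":[0,0,0],"hand":0.0},{"dp":[0.008,0,-0.05],"dr":[0,0,0],"hand":0.0},{"dp":[0.008,0,-0.05],"dr":[0,0,0],"hand":0.0},{"dp":[0.008,0,-0.05],"dr":[0,0,0],"hand":0.0},{"dp":[0.008,0,-0.05],"dr":[0,0,0],"hand":0.0}]'

```text
time: 7.05
ee_pos: [0.4473, 0.1913, 0.1474]
eef_rot: [-1.566, -0.005, 3.023]
ft_force: [1.0, -0.1, -1.1]
finger_gap: 0.0298
```

```bash
python3 -c "
from h import *
go([.455,.259,.15],173.8)"
```

```text
t 7.05 pos [0.4473 0.1913 0.1474] rot [-89.71  -0.31 173.22] gap 0.0298 F [ 1.  -0.1 -1.1] q [-0.61  0.51  0.22  2.03 -0.18  0.62 -1.96]
 turn [-0.28 -0.58  0.31] dp now [ 0.0004 -0.0029 -0.0681] dp after turn [-0.0004 -0.0026 -0.0681]
```

>>> jog_arm --targets '[{"dp":[0,0,-0.04],"dr":[0,0,0],"hand":0.0},{"dp":[0,0,-0.028],"dr":[-0.3,-0.6,0.3],"hand":0.0},{"dp":[0,0,0],"dr":[0,0,0],"hand":0.0},{"dp":[0,0.03,0],"dr":[0,0,0],"hand":0.0},{"dp":[0,0.03,0],"dr":[0,0,0],"hand":0.0},{"dp":[0,0,0],"dr":[0,0,0],"hand":0.0}]'

```text
time: 7.8
ee_pos: [0.452, 0.2613, 0.0835]
eef_rot: [-1.567, -0.005, 3.039]
ft_force: [-1.1, -0.9, -0.2]
finger_gap: 0.0298
```

```bash
python3 -c "
from h import *
go([.455,.259,.02],173.8)"
```

```text
t 7.80 pos [0.452  0.2613 0.0835] rot [-89.79  -0.26 174.14] gap 0.0298 F [-1.1 -0.9 -0.2] q [-0.7   0.66  0.18  1.99 -0.22  0.52 -2.03]
 turn [-0.21  0.35  0.26] dp now [-0.0035  0.0635  0.0018] dp after turn [-0.0032  0.0635  0.002 ]
```

>>> jog_arm --targets '[{"dp":[-0.0035,0.015,0.002],"dr":[-0.2,0.3,0.3],"hand":0.0},{"dp":[0,0.015,0],"dr":[0,0,0],"hand":0.0},{"dp":[0,0.015,0],"dr":[0,0,0],"hand":0.0},{"dp":[0,0.006,0],"dr":[0,0,0],"hand":0.0},{"dp":[0,0,0],"dr":[0,0,0],"hand":0.0}]'

```text
time: 8.43
ee_pos: [0.4572, 0.2568, 0.0329]
eef_rot: [-1.571, 0.003, 3.03]
ft_force: [0.8, -0.0, -1.4]
finger_gap: 0.0295
```

```bash
python3 -c "
from h import *
go([.455,.259,.02],173.8)"
```

```text
t 8.43 pos [0.4572 0.2568 0.0329] rot [-90.02   0.18 173.63] gap 0.0295 F [ 0.8 -0.  -1.4] q [-0.66  0.74  0.14  2.01 -0.25  0.4  -2.01]
 turn [ 0.02 -0.17 -0.18] dp now [ 0.0025  0.0129 -0.002 ] dp after turn [ 0.0025  0.0129 -0.002 ]
```

>>> jog_arm --targets '[{"dp":[0,0.005,0],"dr":[0,0,0],"hand":0.0},{"dp":[0,0.004,0],"dr":[0,0,0],"hand":0.0},{"dp":[0,0.003,0],"dr":[0,0,0],"hand":0.0},{"dp":[0,0,0],"dr":[0,0,0],"hand":0.0},{"dp":[0,0,0],"dr":[0,0,0],"hand":0.05},{"dp":[0,0,0],"dr":[0,0,0],"hand":0.05},{"dp":[0,0,0],"dr":[0,0,0],"hand":0.05},{"dp":[0,-0.02,0],"dr":[0,0,0],"hand":0.05},{"dp":[0,-0.04,0],"dr":[0,0,0],"hand":0.09},{"dp":[0,-0.04,0],"dr":[0,0,0],"hand":0.094}]'

```text
time: 9.68
ee_pos: [0.4558, 0.2568, 0.1214]
eef_rot: [-1.57, 0.0, 3.031]
ft_force: [0.4, 0.3, 0.2]
finger_gap: 0.0666
```

```bash
cat > fr.py <<'E'
from h import *
def frame(c,box,h):
    P=cloud(c);X,Y,Z=P[...,0],P[...,1],P[...,2];hsv=cv2.cvtColor(c['image'],cv2.COLOR_RGB2HSV)
    f=(abs(Z-h)<.006)&(X>box[0])&(X<box[1])&(Y>box[2])&(Y<box[3])&((hsv[...,0]<50))
    k,l,st,ct=cv2.connectedComponentsWithStats(f.astype(np.uint8));i=1+st[1:,4].argmax()
    cc=max(cv2.findContours((l==i).astype(np.uint8),cv2.RETR_EXTERNAL,cv2.CHAIN_APPROX_NONE)[0],key=len)[:,0]
    print('frame',cv2.minAreaRect(np.array([ray(c,u,v,h)[:2] for u,v in cc]).astype(np.float32)),np.percentile(Z[l==i],[5,50,95]))
E
python3 -c "
from fr import *
from meas import rings
go([.684,-.086,.15],173.8)
c=cam('scene');frame(c,(.36,.56,.2,.4),.021);rings(c)
save(c,'pics/s3.png',(200,60,430,232),3)"
```

```text
t 9.68 pos [0.4558 0.2568 0.1214] rot [-8.9930e+01  1.0000e-02  1.7367e+02] gap 0.0666 F [0.4 0.3 0.2] q [-0.71  0.59  0.21  1.97 -0.21  0.6  -2.04]
 turn [-0.07 -0.13 -0.01] dp now [-0.2646 -0.0282  0.3156] dp after turn [-0.2638 -0.0286  0.3161]
frame ((0.4628012478351593, 0.2915547788143158), (0.12202893197536469, 0.11326757073402405), 83.71287536621094) [0.01705246 0.021034   0.02356559]
scene red n 115 px [269.8 243.3] top 0.0235 circ [ 0.5638 -0.0663] D 0.0402 mean [ 0.5658 -0.0666  0.0223]
scene blue n 1160 px [401.2  10.1] top -0.128 circ [0.4692 1.345 ] D 0.1985 mean [ 0.4745  1.3129 -0.1286]
scene blue n 99 px [221.2 222.1] top 0.0236 circ [ 0.4507 -0.0675] D 0.0403 mean [ 0.4478 -0.067   0.0226]
scene blue n 496 px [318.5 275.1] top 0.0234 circ [ 0.6852 -0.0887] D 0.0591 mean [ 0.6854 -0.0883  0.0223]
```

View pics/s3.png

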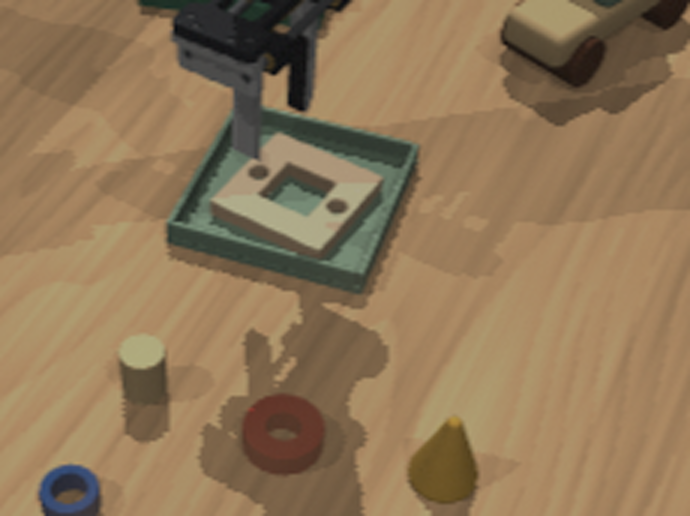

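The frame lies flat inside the tray, with clearance to all four walls. Next is the red large ring.

>>> jog_arm --targets '[{"dp":[-0.032,0,0.047],"dr":[0,0,0],"hand":0.094},{"dp":[-0.032,0,0.047],"dr":[0,0,0],"hand":0.094},{"dp":[-0.032,0,0.047],"dr":[0,0,0],"hand":0.094},{"dp":[-0.032,0,0.047],"dr":[0,0,0],"hand":0.094},{"dp":[0,0,0],"dr":[0,0,0],"hand":0.094}]'

```text
time: 10.35
ee_pos: [0.5708, 0.0541, 0.1282]
eef_rot: [-1.578, 0.014, 3.036]
ft_force: [-0.5, 1.1, 0.6]
finger_gap: 0.0938
```

```bash
python3 -c "
from h import *
go([.563,.0553,.014],173.8)"
```

```text
t 10.35 pos [0.5708 0.0541 0.1282] rot [-90.42   0.78 173.96] gap 0.0938 F [-0.5  1.1  0.6] q [-0.25  0.63  0.17  1.84 -0.17  0.67 -1.66]
 turn [ 0.42  0.16 -0.78] dp now [0.0095 0.114  0.0004] dp after turn [ 0.0079  0.1142 -0.0004]
```

>>> jog_arm --targets '[{"dp":[0.008,0.02,0],"dr":[0.4,0.2,-0.8],"hand":0.094},{"dp":[0,0.03,0],"dr":[0,0,0],"hand":0.094},{"dp":[0,0.02,0],"dr":[0,0,0],"hand":0.094},{"dp":[0,0,0],"dr":[0,0,0],"hand":0.094}]'

```text
time: 10.85
ee_pos: [0.5576, 0.0608, 0.0523]
eef_rot: [-1.572, -0.008, 3.039]
ft_force: [-0.5, -0.2, 0.8]
finger_gap: 0.0939
```

```bash
python3 -c "
from h import *
go([.563,.0553,.014],173.8)"
```

```text
t 10.85 pos [0.5576 0.0608 0.0523] rot [-90.08  -0.48 174.11] gap 0.0939 F [-0.5 -0.2  0.8] q [-0.25  0.74  0.14  1.9  -0.19  0.52 -1.65]
 turn [0.07 0.31 0.48] dp now [-0.0063  0.0382  0.005 ] dp after turn [-0.006   0.0383  0.0049]
```

>>> jog_arm --targets '[{"dp":[-0.006,0.008,0.005],"dr":[0,0.3,0.4],"hand":0.094},{"dp":[0,0.01,0],"dr":[0,0,0],"hand":0.094},{"dp":[0,0,0],"dr":[0,0,0],"hand":0.094}]'

```text
time: 11.22
ee_pos: [0.5629, 0.0568, 0.0334]
eef_rot: [-1.573, -0.001, 3.036]
ft_force: [-0.6, 0.7, -0.6]
finger_gap: 0.094
```

```bash
python3 -c "
from h import *
go([.563,.0553,.014],173.8)"
```

```text
t 11.22 pos [0.5629 0.0568 0.0334] rot [-9.0100e+01 -5.0000e-02  1.7394e+02] gap 0.094 F [-0.6  0.7 -0.6] q [-0.23  0.78  0.13  1.9  -0.2   0.48 -1.64]
 turn [0.1  0.14 0.05] dp now [-0.0003  0.0194  0.0016] dp after turn [-0.0003  0.0194  0.0015]
```

>>> jog_arm --targets '[{"dp":[0,0.008,0.0015],"dr":[0.1,0.1,0],"hand":0.094},{"dp":[0,0.007,0],"dr":[0,0,0],"hand":0.094},{"dp":[0,0.003,0],"dr":[0,0,0],"hand":0.08},{"dp":[0,0,0],"dr":[0,0,0],"hand":0.0},{"dp":[0,0,0],"dr":[0,0,0],"hand":0.0},{"dp":[0,0,0],"dr":[0,0,0],"hand":0.0},{"dp":[0,0,0],"dr":[0,0,0],"hand":0.0},{"dp":[0,0,0],"dr":[0,0,0],"hand":0.0}]'

```text
time: 12.22
ee_pos: [0.5636, 0.0552, 0.0153]
eef_rot: [-1.571, 0.001, 3.034]
ft_force: [0.4, 0.5, 0.1]
finger_gap: 0.0619
```

```bash
python3 -c "
from h import *
go([.563,.0553,.014],173.8)"
```

```text
t 12.22 pos [0.5636 0.0552 0.0153] rot [-9.0020e+01  7.0000e-02  1.7381e+02] gap 0.0619 F [0.4 0.5 0.1] q [-0.22  0.81  0.12  1.9  -0.2   0.45 -1.63]
 turn [ 0.02  0.01 -0.07] dp now [ 0.0006  0.0013 -0.    ] dp after turn [ 0.0006  0.0013 -0.    ]
```

>>> jog_arm --targets '[{"dp":[0,-0.02,0],"dr":[0,0,0],"hand":0.0},{"dp":[0,-0.04,0],"dr":[0,0,0],"hand":0.0},{"dp":[0,-0.04,0],"dr":[0,0,0],"hand":0.0},{"dp":[0,-0.02,0.03],"dr":[0,0,0],"hand":0.0},{"dp":[0.001,0,0.05],"dr":[0,0,0],"hand":0.0},{"dp":[0.001,0,0.05],"dr":[0,0,0],"hand":0.0},{"dp":[0.001,0,0.05],"dr":[0,0,0],"hand":0.0},{"dp":[0.001,0,0.05],"dr":[0,0,0],"hand":0.0},{"dp":[0.001,0,0.05],"dr":[0,0,0],"hand":0.0},{"dp":[0.001,0,0.05],"dr":[0,0,0],"hand":0.0},{"dp":[0.001,0,0.03],"dr":[0,0,0],"hand":0.0},{"dp":[0,0,0],"dr":[0,0,0],"hand":0.0}]'

```text
time: 13.72
ee_pos: [0.518, -0.312, 0.1393]
eef_rot: [-1.571, 0.004, 3.037]
ft_force: [-0.2, -0.7, -0.4]
finger_gap: 0.0625
```

```bash
python3 -c "
from h import *
go([.5153,-.3203,.11],173.8)"
```

```text
t 13.72 pos [ 0.518  -0.312   0.1393] rot [-89.99   0.23 174.03] gap 0.0625 F [-0.2 -0.7 -0.4] q [ 0.41  0.66  0.14  1.73 -0.12  0.76 -1.07]
 turn [-0.01  0.23 -0.23] dp now [0.0019 0.0293 0.0085] dp after turn [0.0018 0.0293 0.0085]
```

>>> jog_arm --targets '[{"dp":[0.002,0.01,0.0085],"dr":[0,0.2,-0.2],"hand":0.0},{"dp":[0,0.015,0],"dr":[0,0,0],"hand":0.0},{"dp":[0,0,0],"dr":[0,0,0],"hand":0.0},{"dp":[0,0,0],"dr":[0,0,0],"hand":0.0}]'

```text
time: 14.22
ee_pos: [0.516, -0.3148, 0.1115]
eef_rot: [-1.575, -0.002, 3.04]
ft_force: [-0.4, 0.3, -0.0]
finger_gap: 0.0622
```

```bash
python3 -c "
from meas import *
go([.5153,-.3203,.11],173.8)
c=cam('scene');rings(c);a=cam('top');rings(a)
save(c,'pics/s4.png',(60,200,340,410),2.8)"
```

```text
t 14.22 pos [ 0.516  -0.3148  0.1115] rot [-9.0220e+01 -1.0000e-01  1.7417e+02] gap 0.0622 F [-0.4  0.3 -0. ] q [ 0.42  0.7   0.13  1.75 -0.13  0.71 -1.05]
 turn [0.22 0.37 0.1 ] dp now [0.0001 0.0015 0.0055] dp after turn [0.0001 0.0015 0.0055]
scene red n 72 px [272.3 244.9] top 0.0238 circ [ 0.5645 -0.0667] D 0.0389 mean [ 0.5724 -0.0677  0.0226]
scene red n 241 px [166.3 316.7] top 0.12 circ [ 0.5159 -0.3163] D 0.0596 mean [ 0.5114 -0.3174  0.1189]
scene red n 23 px [156.6 308.3] top 0.1204 circ [ 0.4901 -0.3123] D 0.021 mean [ 0.4888 -0.3126  0.1192]
scene blue n 1162 px [401.1  10.1] top -0.1283 circ [0.4661 1.3488] D 0.213 mean [ 0.4787  1.3142 -0.1284]
scene blue n 111 px [221.6 222.6] top 0.0234 circ [ 0.4519 -0.0679] D 0.0406 mean [ 0.4494 -0.0676  0.0225]
scene blue n 512 px [318.2 275.3] top 0.0233 circ [ 0.6851 -0.0885] D 0.0596 mean [ 0.6851 -0.0886  0.0222]
top red n 161 px [304.3 208.2] top 0.0236 circ [ 0.5615 -0.0629] D 0.0423 mean [ 0.5621 -0.0624  0.0224]
top red n 66 px [418.7 233.2] top 0.1198 circ [ 0.4915 -0.3119] D 0.0354 mean [ 0.4907 -0.3121  0.1186]
top blue n 370 px [312.3 158.6] top 0.0242 circ [ 0.6831 -0.0847] D 0.0599 mean [ 0.6835 -0.0842  0.0223]
top blue n 115 px [306.  254.3] top 0.0242 circ [ 0.4513 -0.0634] D 0.0399 mean [ 0.4513 -0.0641  0.0224]
top blue n 43 px [412.7 259.1] top 0.0758 circ [ 0.4344 -0.3089] D 0.0104 mean [ 0.4343 -0.3093  0.075 ]
```

View pics/s4.png

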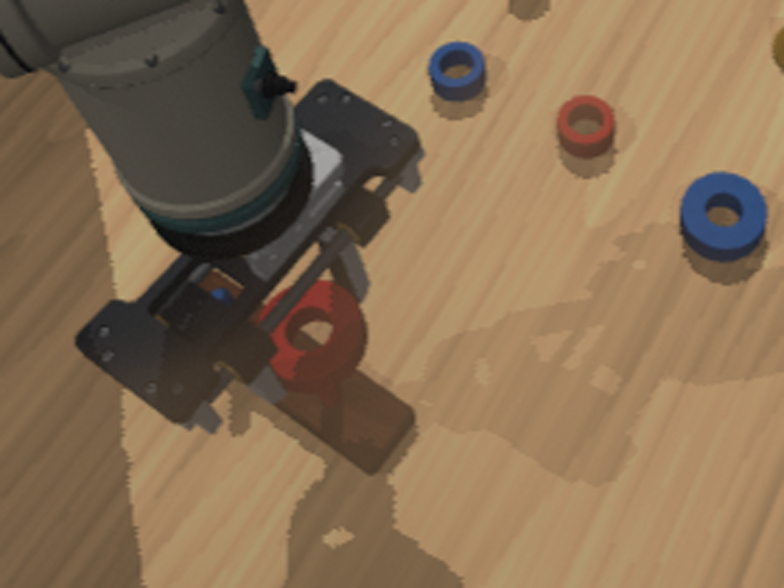

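The ring is gripped flat above the red peg's base. In the scene camera it sits 5.6 mm too far toward +y, which agrees with the arm pose, so I'll correct that.

>>> jog_arm --targets '[{"dp":[0,0,0.0055],"dr":[0.2,0.3,0.1],"hand":0.0},{"dp":[0,0,0],"dr":[0,0,0],"hand":0.0},{"dp":[0,0.006,0],"dr":[0,0,0],"hand":0.0},{"dp":[0,0.006,0],"dr":[0,0,0],"hand":0.0},{"dp":[0,0,0],"dr":[0,0,0],"hand":0.0}]'

```text
time: 14.95
ee_pos: [0.5158, -0.3209, 0.0995]
eef_rot: [-1.57, 0.002, 3.034]
ft_force: [0.5, 1.0, -0.7]
finger_gap: 0.0624
```

```bash
python3 -c "
from h import *
go([.5153,-.3203,.0343],173.8)"
```

```text
t 14.95 pos [ 0.5158 -0.3209  0.0995] rot [-8.9970e+01  1.0000e-01  1.7385e+02] gap 0.0624 F [ 0.5  1.  -0.7] q [ 0.43  0.71  0.13  1.75 -0.13  0.68 -1.05]
 turn [-0.03  0.05 -0.1 ] dp now [ 0.0007  0.0652 -0.0006] dp after turn [ 0.0006  0.0652 -0.0006]
```

>>> jog_arm --targets '[{"dp":[0.0006,0.008,-0.0006],"dr":[0,0,0],"hand":0.0},{"dp":[0,0.008,0],"dr":[0,0,0],"hand":0.0},{"dp":[0,0.008,0],"dr":[0,0,0],"hand":0.0},{"dp":[0,0.008,0],"dr":[0,0,0],"hand":0.0},{"dp":[0,0,0],"dr":[0,0,0],"hand":0.0}]'

```text
time: 15.58
ee_pos: [0.5149, -0.3199, 0.0646]
eef_rot: [-1.571, 0.0, 3.034]
ft_force: [-0.1, 0.6, 0.0]
finger_gap: 0.0621
```

```bash
python3 -c "
from h import *
go([.5153,-.3203,.0343],173.8)"
```

```text
t 15.57 pos [ 0.5149 -0.3199  0.0646] rot [-9.0010e+01  3.0000e-02  1.7385e+02] gap 0.0621 F [-0.1  0.6  0. ] q [ 0.44  0.76  0.11  1.77 -0.14  0.62 -1.04]
 turn [ 0.01  0.05 -0.03] dp now [-0.0004  0.0303  0.0003] dp after turn [-0.0004  0.0303  0.0003]
```

>>> jog_arm --targets '[{"dp":[0,0.008,0],"dr":[0,0,0],"hand":0.0},{"dp":[0,0.008,0],"dr":[0,0,0],"hand":0.0},{"dp":[0,0.007,0],"dr":[0,0,0],"hand":0.0},{"dp":[0,0.004,0],"dr":[0,0,0],"hand":0.0},{"dp":[0,0,0],"dr":[0,0,0],"hand":0.0},{"dp":[0,0,0],"dr":[0,0,0],"hand":0.0}]'

```text
time: 16.32
ee_pos: [0.5153, -0.3202, 0.0358]
eef_rot: [-1.571, 0.001, 3.034]
ft_force: [0.7, -0.5, -0.5]
finger_gap: 0.062
```

```bash
python3 -c "
from h import *
go([.5153,-.3203,.0343],173.8)"
```

```text
t 16.32 pos [ 0.5153 -0.3202  0.0358] rot [-8.9990e+01  6.0000e-02  1.7385e+02] gap 0.062 F [ 0.7 -0.5 -0.5] q [ 0.44  0.81  0.11  1.78 -0.14  0.56 -1.04]
 turn [-0.01  0.05 -0.06] dp now [-0.      0.0015  0.0001] dp after turn [-0.      0.0015  0.0001]
```

>>> jog_arm --targets '[{"dp":[0,0.002,0],"dr":[0,0,0],"hand":0.0},{"dp":[0,0,0],"dr":[0,0,0],"hand":0.08},{"dp":[0,0,0],"dr":[0,0,0],"hand":0.08},{"dp":[0,0,0],"dr":[0,0,0],"hand":0.08},{"dp":[0,-0.015,0],"dr":[0,0,0],"hand":0.08},{"dp":[0,-0.04,0],"dr":[0,0,0],"hand":0.09},{"dp":[0,-0.04,0],"dr":[0,0,0],"hand":0.094},{"dp":[-0.028,0,-0.05],"dr":[0,0,0],"hand":0.094},{"dp":[-0.028,0,-0.05],"dr":[0,0,0],"hand":0.094},{"dp":[-0.028,0,-0.05],"dr":[0,0,0],"hand":0.094},{"dp":[-0.028,0,-0.05],"dr":[0,0,0],"hand":0.094},{"dp":[-0.028,0,-0.045],"dr":[0,0,0],"hand":0.094}]'

```text
time: 17.82
ee_pos: [0.6861, -0.0948, 0.1424]
eef_rot: [-1.565, 0.011, 3.021]
ft_force: [0.1, -0.5, -0.7]
finger_gap: 0.094
```

```bash
python3 -c "
from meas import *
go([.684,-.0866,.0145],173.8)
c=cam('scene');rings(c)"
```

```text
t 17.82 pos [ 0.6861 -0.0948  0.1424] rot [-89.65   0.65 173.1 ] gap 0.094 F [ 0.1 -0.5 -0.7] q [-0.01  0.77  0.18  1.47 -0.15  0.9  -1.47]
 turn [-0.36 -0.7  -0.65] dp now [ 0.0046  0.1278 -0.0087] dp after turn [ 0.003   0.1279 -0.0079]
scene red n 89 px [271.4 244.2] top 0.0235 circ [ 0.5646 -0.0665] D 0.0387 mean [ 0.5699 -0.067   0.0224]
scene red n 268 px [174.  331.2] top 0.0415 circ [ 0.5128 -0.3182] D 0.0547 mean [ 0.5053 -0.3145  0.0405]
scene red n 127 px [185.1 345. ] top 0.0418 circ [ 0.5378 -0.3258] D 0.0357 mean [ 0.5368 -0.3261  0.0406]
scene blue n 720 px [410.9   9.8] top -0.1197 circ [0.4895 1.3189] D 0.1407 mean [ 0.492   1.313  -0.1204]
scene blue n 103 px [221.3 222.3] top 0.0234 circ [ 0.4506 -0.0674] D 0.0403 mean [ 0.4483 -0.067   0.0223]
scene blue n 438 px [319.8 276.6] top 0.0234 circ [ 0.6851 -0.0885] D 0.0596 mean [ 0.6891 -0.09    0.0222]
```

>>> jog_arm --targets '[{"dp":[0,0,0],"dr":[-0.3,-0.6,-0.6],"hand":0.094},{"dp":[0,0.025,0],"dr":[0,0,0],"hand":0.094},{"dp":[0,0.03,0],"dr":[0,0,0],"hand":0.094},{"dp":[0,0.015,0],"dr":[0,0,0],"hand":0.094},{"dp":[0,0,0],"dr":[0,0,0],"hand":0.094}]'

```text
time: 18.5
ee_pos: [0.6924, -0.0876, 0.0752]
eef_rot: [-1.575, 0.009, 3.041]
ft_force: [0.5, 0.1, 0.6]
finger_gap: 0.0939
```

```bash
python3 -c "
from meas import *
go([.684,-.0866,.0145],173.8)"
```

```text
t 18.50 pos [ 0.6924 -0.0876  0.0752] rot [-90.27   0.5  174.21] gap 0.0939 F [0.5 0.1 0.6] q [ 0.    0.86  0.15  1.49 -0.17  0.8  -1.45]
 turn [ 0.27  0.41 -0.5 ] dp now [0.009  0.0606 0.0002] dp after turn [ 0.0085  0.0607 -0.0001]
```

>>> jog_arm --targets '[{"dp":[0.0085,0,0],"dr":[0.3,0.4,-0.5],"hand":0.094},{"dp":[0,0.015,0],"dr":[0,0,0],"hand":0.094},{"dp":[0,0.015,0],"dr":[0,0,0],"hand":0.094},{"dp":[0,0.006,0],"dr":[0,0,0],"hand":0.094},{"dp":[0,0,0],"dr":[0,0,0],"hand":0.094}]'

```text
time: 19.12
ee_pos: [0.6845, -0.0878, 0.0391]
eef_rot: [-1.57, 0.003, 3.032]
ft_force: [0.1, -0.0, -0.3]
finger_gap: 0.0938
```

```bash
python3 -c "
from meas import *
go([.684,-.0866,.0145],173.8)"
```

```text
t 19.12 pos [ 0.6845 -0.0878  0.0391] rot [-8.9930e+01  1.5000e-01  1.7373e+02] gap 0.0938 F [ 0.1 -0.  -0.3] q [ 0.    0.89  0.15  1.53 -0.17  0.73 -1.45]
 turn [-0.07 -0.07 -0.15] dp now [ 0.0007  0.0246 -0.0011] dp after turn [ 0.0006  0.0246 -0.0011]
```

>>> jog_arm --targets '[{"dp":[0.0006,0.008,-0.001],"dr":[0,0,0],"hand":0.094},{"dp":[0,0.008,0],"dr":[0,0,0],"hand":0.094},{"dp":[0,0.005,0],"dr":[0,0,0],"hand":0.094},{"dp":[0,0.002,0],"dr":[0,0,0],"hand":0.08},{"dp":[0,0,0],"dr":[0,0,0],"hand":0.0},{"dp":[0,0,0],"dr":[0,0,0],"hand":0.0},{"dp":[0,0,0],"dr":[0,0,0],"hand":0.0},{"dp":[0,0,0],"dr":[0,0,0],"hand":0.0},{"dp":[0,0,0],"dr":[0,0,0],"hand":0.0}]'

```text
time: 20.25
ee_pos: [0.6849, -0.0868, 0.0153]
eef_rot: [-1.57, 0.004, 3.032]
ft_force: [-0.5, 0.2, -0.9]
finger_gap: 0.0617
```

```bash
python3 -c "
from meas import *
go([.684,-.0866,.0145],173.8)"
```

```text
t 20.25 pos [ 0.6849 -0.0868  0.0153] rot [-89.93   0.24 173.74] gap 0.0617 F [-0.5  0.2 -0.9] q [ 0.01  0.93  0.14  1.53 -0.18  0.69 -1.45]
 turn [-0.07 -0.06 -0.24] dp now [ 0.0009  0.0008 -0.0001] dp after turn [ 0.0009  0.0008 -0.0001]
```

>>> jog_arm --targets '[{"dp":[0,-0.02,0],"dr":[0,0,0],"hand":0.0},{"dp":[0,-0.04,0],"dr":[0,0,0],"hand":0.0},{"dp":[0,-0.04,0],"dr":[0,0,0],"hand":0.0},{"dp":[0,-0.02,0],"dr":[0,0,0],"hand":0.0},{"dp":[0.037,0,0.042],"dr":[0,0,0],"hand":0.0},{"dp":[0.037,0,0.042],"dr":[0,0,0],"hand":0.0},{"dp":[0.037,0,0.042],"dr":[0,0,0],"hand":0.0},{"dp":[0.037,0,0.042],"dr":[0,0,0],"hand":0.0},{"dp":[0.037,0,0.042],"dr":[0,0,0],"hand":0.0},{"dp":[0.03,0,0.03],"dr":[0,0,0],"hand":0.0},{"dp":[0,0,0],"dr":[0,0,0],"hand":0.0}]'

```text
time: 21.62
ee_pos: [0.4431, -0.3105, 0.1524]
eef_rot: [-1.564, 0.025, 3.033]
ft_force: [1.2, 0.8, -0.7]
finger_gap: 0.062
```

```bash
python3 -c "
from meas import *
go([.4365,-.3117,.11],173.8)"
```

```text
t 21.62 pos [ 0.4431 -0.3105  0.1524] rot [-89.63   1.43 173.76] gap 0.062 F [ 1.2  0.8 -0.7] q [ 0.47  0.55  0.14  1.92 -0.13  0.66 -0.99]
 turn [-0.37 -0.05 -1.43] dp now [0.0075 0.0422 0.0017] dp after turn [0.0064 0.0424 0.002 ]
```

>>> jog_arm --targets '[{"dp":[0.0065,0,0.002],"dr":[-0.4,0,-1.4],"hand":0.0},{"dp":[0,0.015,0],"dr":[0,0,0],"hand":0.0},{"dp":[0,0.02,0],"dr":[0,0,0],"hand":0.0},{"dp":[0,0.005,0],"dr":[0,0,0],"hand":0.0},{"dp":[0,0,0],"dr":[0,0,0],"hand":0.0}]'

```text
time: 22.25
ee_pos: [0.441, -0.3082, 0.1111]
eef_rot: [-1.573, 0.003, 3.04]
ft_force: [-0.8, -0.2, -0.5]
finger_gap: 0.0623
```

```bash
python3 -c "
from meas import *
go([.4365,-.3117,.1],173.8)
c=cam('scene');rings(c);c=cam('top');rings(c)"
```

```text
t 22.25 pos [ 0.441  -0.3082  0.1111] rot [-9.012e+01  1.500e-01  1.742e+02] gap 0.0623 F [-0.8 -0.2 -0.5] q [ 0.48  0.62  0.12  1.93 -0.13  0.59 -0.98]
 turn [ 0.12  0.4  -0.15] dp now [0.0042 0.0111 0.004 ] dp after turn [0.0041 0.0111 0.004 ]
scene red n 59 px [273.1 245.5] top 0.0239 circ [ 0.5679 -0.067 ] D 0.0368 mean [ 0.5745 -0.0681  0.0225]
scene red n 321 px [179.1 335.4] top 0.0415 circ [ 0.5167 -0.3204] D 0.0588 mean [ 0.5176 -0.3167  0.0406]
scene blue n 1161 px [401.2  10.1] top -0.1284 circ [0.4632 1.3191] D 0.1958 mean [ 0.4756  1.3127 -0.129 ]
scene blue n 100 px [221.4 222. ] top 0.0235 circ [ 0.4506 -0.0674] D 0.0403 mean [ 0.4481 -0.0665  0.0223]
scene blue n 563 px [132.1 291.3] top 0.1196 circ [ 0.4421 -0.3092] D 0.0599 mean [ 0.4338 -0.3067  0.1185]
top red n 160 px [304.4 208.1] top 0.0236 circ [ 0.5616 -0.0627] D 0.0421 mean [ 0.5624 -0.0628  0.0219]
top red n 516 px [412.8 224.5] top 0.0423 circ [ 0.5152 -0.3177] D 0.0608 mean [ 0.516  -0.3178  0.0401]
top blue n 116 px [305.9 254.3] top 0.0241 circ [ 0.4512 -0.0635] D 0.0399 mean [ 0.4515 -0.0638  0.0223]
```

>>> jog_arm --targets '[{"dp":[0.004,0,0.0045],"dr":[0,0.4,-0.2],"hand":0.0},{"dp":[0,0,0],"dr":[0,0,0],"hand":0.0},{"dp":[0,0.006,0],"dr":[0,0,0],"hand":0.0},{"dp":[0,0.006,0],"dr":[0,0,0],"hand":0.0},{"dp":[0,0,0],"dr":[0,0,0],"hand":0.0}]'

```text
time: 22.98
ee_pos: [0.4369, -0.3135, 0.1]
eef_rot: [-1.571, 0.002, 3.032]
ft_force: [-0.7, 0.7, -1.1]
finger_gap: 0.062
```

```bash
python3 -c "
from meas import *
go([.4365,-.312,.0335],173.8)"
```

```text
t 22.98 pos [ 0.4369 -0.3135  0.1   ] rot [-9.0030e+01  1.0000e-01  1.7373e+02] gap 0.062 F [-0.7  0.7 -1.1] q [ 0.49  0.64  0.12  1.94 -0.14  0.57 -0.98]
 turn [ 0.03 -0.07 -0.1 ] dp now [ 0.0007  0.0665 -0.0015] dp after turn [ 0.0006  0.0665 -0.0015]
```

>>> jog_arm --targets '[{"dp":[0.0005,0.006,-0.0015],"dr":[0,0,0],"hand":0.0},{"dp":[0,0.008,0],"dr":[0,0,0],"hand":0.0},{"dp":[0,0.008,0],"dr":[0,0,0],"hand":0.0},{"dp":[0,0.008,0],"dr":[0,0,0],"hand":0.0},{"dp":[0,0.008,0],"dr":[0,0,0],"hand":0.0},{"dp":[0,0.008,0],"dr":[0,0,0],"hand":0.0},{"dp":[0,0,0],"dr":[0,0,0],"hand":0.0}]'

```text
time: 23.85
ee_pos: [0.4364, -0.3116, 0.05]
eef_rot: [-1.572, 0.001, 3.032]
ft_force: [0.2, -0.8, -0.6]
finger_gap: 0.0619
```

```bash
python3 -c "
from meas import *
go([.4365,-.312,.0335],173.8)"
```

```text
t 23.85 pos [ 0.4364 -0.3116  0.05  ] rot [-9.0060e+01  3.0000e-02  1.7373e+02] gap 0.0619 F [ 0.2 -0.8 -0.6] q [ 0.5   0.72  0.1   1.97 -0.15  0.46 -0.97]
 turn [ 0.06 -0.07 -0.03] dp now [-0.0001  0.0165  0.0004] dp after turn [-0.0002  0.0165  0.0004]
```

>>> jog_arm --targets '[{"dp":[0,0.007,0],"dr":[0,0,0],"hand":0.0},{"dp":[0,0.006,0],"dr":[0,0,0],"hand":0.0},{"dp":[0,0.003,0],"dr":[0,0,0],"hand":0.0},{"dp":[0,0,0],"dr":[0,0,0],"hand":0.0},{"dp":[0,0,0],"dr":[0,0,0],"hand":0.08},{"dp":[0,0,0],"dr":[0,0,0],"hand":0.08},{"dp":[0,0,0],"dr":[0,0,0],"hand":0.08},{"dp":[0,-0.015,0],"dr":[0,0,0],"hand":0.08},{"dp":[0,-0.04,0],"dr":[0,0,0],"hand":0.08},{"dp":[0,-0.04,0],"dr":[0,0,0],"hand":0.08},{"dp":[0.002,0,-0.05],"dr":[0,0,0],"hand":0.08},{"dp":[0.002,0,-0.05],"dr":[0,0,0],"hand":0.08}]'

```text
time: 25.35
ee_pos: [0.4452, -0.2153, 0.1362]
eef_rot: [-1.567, 0.009, 3.024]
ft_force: [1.0, 0.6, -0.5]
finger_gap: 0.0801
```

>>> jog_arm --targets '[{"dp":[0.002,0,-0.05],"dr":[0,0,0],"hand":0.08},{"dp":[0.002,0,-0.05],"dr":[0,0,0],"hand":0.08},{"dp":[0.002,0,-0.03],"dr":[0,0,0],"hand":0.08},{"dp":[0,0,0],"dr":[0,0,0],"hand":0.08}]'

```text
time: 25.85
ee_pos: [0.4564, -0.0778, 0.1403]
eef_rot: [-1.569, 0.016, 3.03]
ft_force: [-0.3, 0.2, -0.6]
finger_gap: 0.0804
```

```bash
python3 -c "
from meas import *
go([.451,-.0655,.0145],173.8)
c=cam('scene');rings(c)
save(c,'pics/s5.png',(60,160,340,370),2.8)"
```

```text
t 25.85 pos [ 0.4564 -0.0778  0.1403] rot [-89.91   0.9  173.58] gap 0.0804 F [-0.3  0.2 -0.6] q [-0.02  0.49  0.18  2.12 -0.16  0.53 -1.41]
 turn [-0.09 -0.22 -0.9 ] dp now [ 0.0087  0.1257 -0.0119] dp after turn [ 0.0067  0.1258 -0.0117]
scene red n 55 px [272.3 246.4] top 0.0235 circ [ 0.569  -0.0691] D 0.0355 mean [ 0.5739 -0.071   0.0223]
scene red n 292 px [167.  338.1] top 0.0416 circ [ 0.5109 -0.3251] D 0.0573 mean [ 0.5017 -0.3309  0.0404]
scene red n 106 px [183.8 346.6] top 0.0416 circ [ 0.5344 -0.3301] D 0.0262 mean [ 0.5362 -0.3293  0.0405]
scene blue n 1161 px [401.2  10.1] top -0.1283 circ [0.4644 1.3474] D 0.2088 mean [ 0.4776  1.3137 -0.1285]
scene blue n 109 px [221.6 222.4] top 0.0235 circ [ 0.4506 -0.0675] D 0.0403 mean [ 0.4492 -0.067   0.0224]
scene blue n 179 px [136.9 307.6] top 0.0418 circ [ 0.4271 -0.3106] D 0.0516 mean [ 0.4195 -0.3094  0.0406]
```

View pics/s5.png

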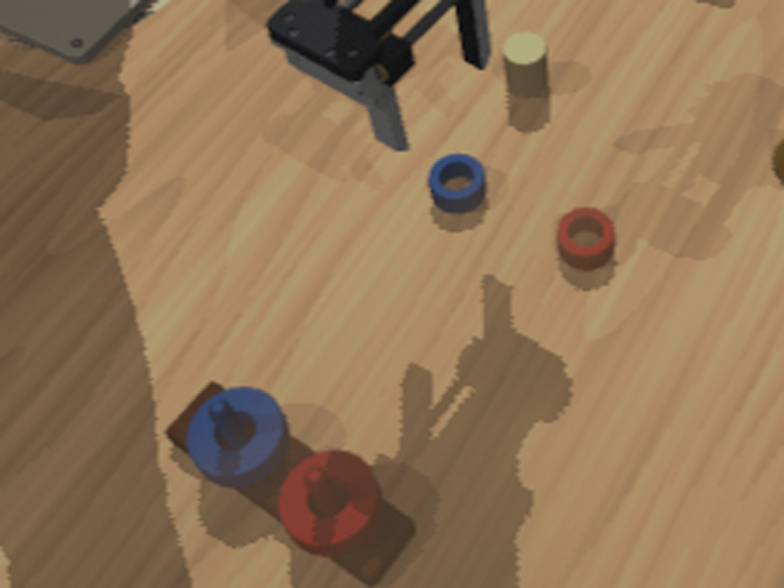

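Both large rings are flat at the feet of their pegs: blue at (238,437), red at (328,500), tops at about 0.0405 m. The small blue ring is next.

>>> jog_arm --targets '[{"dp":[0.007,0,-0.0117],"dr":[0,-0.2,-0.9],"hand":0.08},{"dp":[0,0.03,0],"dr":[0,0,0],"hand":0.08},{"dp":[0,0.03,0],"dr":[0,0,0],"hand":0.08},{"dp":[0,0.02,0],"dr":[0,0,0],"hand":0.08},{"dp":[0,0,0],"dr":[0,0,0],"hand":0.08}]'

```text
time: 26.52
ee_pos: [0.4511, -0.0712, 0.06]
eef_rot: [-1.567, 0.002, 3.022]
ft_force: [0.1, 0.7, -0.1]
finger_gap: 0.0799
```

```bash
python3 -c "
from meas import *
go([.451,-.0655,.0145],173.8)"
```

```text
t 26.52 pos [ 0.4511 -0.0712  0.06  ] rot [-8.9790e+01  1.0000e-01  1.7312e+02] gap 0.0799 F [ 0.1  0.7 -0.1] q [ 0.01  0.64  0.12  2.18 -0.21  0.33 -1.39]
 turn [-0.21 -0.68 -0.1 ] dp now [ 0.0009  0.0455 -0.0058] dp after turn [ 0.0007  0.0455 -0.0057]
```

>>> jog_arm --targets '[{"dp":[0.0007,0,-0.0057],"dr":[-0.2,-0.6,0],"hand":0.08},{"dp":[0,0.012,0],"dr":[0,0,0],"hand":0.08},{"dp":[0,0.012,0],"dr":[0,0,0],"hand":0.08},{"dp":[0,0,0],"dr":[0,0,0],"hand":0.08}]'

```text
time: 27.02
ee_pos: [0.4525, -0.0658, 0.0363]
eef_rot: [-1.571, 0.005, 3.031]
ft_force: [0.9, -0.3, -0.0]
finger_gap: 0.0797
```

```bash
python3 -c "
from meas import *
go([.451,-.0655,.0145],173.8)
print(r.observe()['qpos'].round(3))"
```

```text
t 27.02 pos [ 0.4525 -0.0658  0.0363] rot [-90.     0.28 173.69] gap 0.0797 F [ 0.9 -0.3 -0. ] q [ 0.02  0.69  0.09  2.19 -0.22  0.27 -1.38]
 turn [-0.   -0.11 -0.28] dp now [ 0.0016  0.0218 -0.0002] dp after turn [ 0.0015  0.0218 -0.0002]
[ 0.02   0.688  0.091  2.191 -0.221  0.266 -1.376]
```

>>> jog_arm --targets '[{"dp":[0.0015,0,0],"dr":[0,0,1.5],"hand":0.08},{"dp":[0,0,0],"dr":[0,0,0],"hand":0.08}]'

```text
time: 27.28
ee_pos: [0.4511, -0.0658, 0.0364]
eef_rot: [-1.571, 0.031, 3.031]
ft_force: [-0.1, 0.4, -1.0]
finger_gap: 0.0803
```

```bash
python3 -c "
from meas import *
go([.451,-.0655,.0145],173.8)
print(r.observe()['qpos'].round(3))"
```

```text
t 27.27 pos [ 0.4511 -0.0658  0.0364] rot [-90.     1.76 173.67] gap 0.0803 F [-0.1  0.4 -1. ] q [-0.03  0.69  0.17  2.22 -0.47  0.23 -1.13]
 turn [-0.01 -0.13 -1.76] dp now [ 0.0008  0.0218 -0.0003] dp after turn [ 0.0001  0.0219 -0.0003]
[-0.03   0.687  0.165  2.22  -0.466  0.234 -1.132]
```

>>> jog_arm --targets '[{"dp":[0,0,0],"dr":[0,0,-3],"hand":0.08},{"dp":[0,0,0],"dr":[0,0,-3],"hand":0.08},{"dp":[0,0,0],"dr":[0,0,0],"hand":0.08}]'

```text
time: 27.65
ee_pos: [0.4518, -0.0667, 0.0368]
eef_rot: [-1.568, -0.076, 3.031]
ft_force: [0.1, -0.2, -0.3]
finger_gap: 0.0799
```

```bash
python3 -c "
from meas import *
go([.451,-.0655,.0145],173.8)
print(r.observe()['qpos'].round(3))"
```

```text
t 27.65 pos [ 0.4518 -0.0667  0.0368] rot [-89.85  -4.36 173.66] gap 0.0799 F [ 0.1 -0.2 -0.3] q [-0.09  0.72  0.26  2.12 -0.42  0.43 -1.18]
 turn [-0.15 -0.13  4.36] dp now [-0.0008  0.0223 -0.0011] dp after turn [ 0.0009  0.0223 -0.0011]
[-0.091  0.723  0.263  2.118 -0.419  0.428 -1.175]
```

>>> jog_arm --targets '[{"dp":[0,0.01,-0.001],"dr":[0,0,0],"hand":0.08},{"dp":[-0.0008,0.008,0],"dr":[0,0,0],"hand":0.08},{"dp":[0,0.003,0],"dr":[0,0,0],"hand":0.08},{"dp":[0,0,0],"dr":[0,0,0],"hand":0.07}]'

```text
time: 28.15
ee_pos: [0.4494, -0.0656, 0.0141]
eef_rot: [-1.568, -0.077, 3.03]
ft_force: [0.2, -0.4, -0.0]
finger_gap: 0.073
```

```bash
python3 -c "
from meas import *
go([.451,-.0655,.0145],173.8)
print(r.observe()['qpos'].round(3))"
```

```text
t 28.15 pos [ 0.4494 -0.0656  0.0141] rot [-89.85  -4.41 173.61] gap 0.073 F [ 0.2 -0.4 -0. ] q [-0.07  0.76  0.23  2.13 -0.44  0.37 -1.16]
 turn [-0.14 -0.18  4.41] dp now [-0.0015 -0.0006 -0.0003] dp after turn [-0.0016 -0.0004 -0.0003]
[-0.07   0.764  0.229  2.13  -0.442  0.371 -1.158]
```

>>> jog_arm --targets '[{"dp":[-0.0015,-0.001,0],"dr":[0,0,2],"hand":0.07},{"dp":[0,0,0],"dr":[0,0,1],"hand":0.07},{"dp":[0,0,0],"dr":[0,0,0],"hand":0.07}]'

```text
time: 28.52
ee_pos: [0.451, -0.066, 0.015]
eef_rot: [-1.568, -0.023, 3.03]
ft_force: [-0.5, 1.6, 0.4]
finger_gap: 0.0703
```

```bash
python3 -c "
from meas import *
go([.451,-.0655,.0145],173.8)
print(r.observe()['qpos'].round(3))"
```

```text
t 28.52 pos [ 0.451 -0.066  0.015] rot [-89.85  -1.31 173.6 ] gap 0.0703 F [-0.5  1.6  0.4] q [-0.05  0.75  0.19  2.18 -0.47  0.28 -1.13]
 turn [-0.15 -0.2   1.31] dp now [ 0.      0.0005 -0.0005] dp after turn [ 0.      0.0005 -0.0005]
[-0.046  0.746  0.19   2.177 -0.471  0.28  -1.13 ]
```

>>> jog_arm --targets '[{"dp":[0,0,0],"dr":[0,0,0],"hand":0.0},{"dp":[0,0,0],"dr":[0,0,0],"hand":0.0},{"dp":[0,0,0],"dr":[0,0,0],"hand":0.0},{"dp":[0,0,0],"dr":[0,0,0],"hand":0.0},{"dp":[0,0,0],"dr":[0,0,0],"hand":0.0},{"dp":[0,-0.02,0],"dr":[0,0,0],"hand":0.0},{"dp":[0,-0.04,0],"dr":[0,0,0],"hand":0.0},{"dp":[0,-0.04,0],"dr":[0,0,0],"hand":0.0},{"dp":[0,-0.02,0],"dr":[0,0,0],"hand":0.0},{"dp":[0,0,0],"dr":[0,0,0],"hand":0.0}]'

```text
time: 29.78
ee_pos: [0.4542, -0.0659, 0.1379]
eef_rot: [-1.568, -0.024, 3.03]
ft_force: [0.3, -0.7, -0.8]
finger_gap: 0.0435
```

```bash
python3 -c "
from meas import *
go([.4363,-.312,.14],173.8)
c=cam('scene');rings(c)"
```

```text
t 29.77 pos [ 0.4542 -0.0659  0.1379] rot [-89.86  -1.38 173.61] gap 0.0435 F [ 0.3 -0.7 -0.8] q [-0.2   0.53  0.4   2.1  -0.35  0.6  -1.23]
 turn [-0.14 -0.19  1.38] dp now [-0.0096 -0.0017  0.2466] dp after turn [-0.0088 -0.0021  0.2466]
scene red n 65 px [272.6 244.4] top 0.0235 circ [ 0.5644 -0.0661] D 0.038 mean [ 0.5724 -0.0663  0.0225]
scene red n 567 px [174.8 338.8] top 0.0416 circ [ 0.516  -0.3217] D 0.0607 mean [ 0.515  -0.3254  0.0404]
scene blue n 1161 px [401.2  10.1] top -0.129 circ [0.4688 1.315 ] D 0.1815 mean [ 0.4734  1.3138 -0.1294]
scene blue n 274 px [220.3 189.2] top 0.1451 circ [ 0.4569 -0.0683] D 0.0467 mean [ 0.4604 -0.064   0.144 ]
scene blue n 120 px [142.1 303.4] top 0.0417 circ [ 0.4238 -0.2995] D 0.04 mean [ 0.4229 -0.2981  0.0405]
```

>>> jog_arm --targets '[{"dp":[-0.002,0,0.04],"dr":[0,0,0],"hand":0.0},{"dp":[-0.002,0,0.05],"dr":[0,0,0],"hand":0.0},{"dp":[-0.002,0,0.05],"dr":[0,0,0],"hand":0.0},{"dp":[-0.002,0,0.05],"dr":[0,0,0],"hand":0.0},{"dp":[-0.002,0,0.04],"dr":[0,0,0],"hand":0.0},{"dp":[0,0,0],"dr":[0,0,0],"hand":0.0}]'

```text
time: 30.58
ee_pos: [0.4346, -0.299, 0.1282]
eef_rot: [-1.573, -0.038, 3.035]
ft_force: [0.0, 1.1, 0.4]
finger_gap: 0.0437
```

```bash
python3 -c "
from meas import *
go([.4363,-.312,.11],173.8)"
```

```text
t 30.57 pos [ 0.4346 -0.299   0.1282] rot [-90.12  -2.16 173.88] gap 0.0437 F [0.  1.1 0.4] q [ 0.3   0.62  0.36  1.92 -0.31  0.69 -0.83]
 turn [0.12 0.07 2.16] dp now [-0.0037  0.018   0.0128] dp after turn [-0.003   0.0182  0.0127]
```

Adjust, with the tilt brought back to −1.3°.

>>> jog_arm --targets '[{"dp":[-0.003,0,0.0125],"dr":[0,0,0.8],"hand":0.0},{"dp":[0,0,0],"dr":[0,0,0],"hand":0.0},{"dp":[0,0.01,0],"dr":[0,0,0],"hand":0.0},{"dp":[0,0.006,0],"dr":[0,0,0],"hand":0.0},{"dp":[0,0,0],"dr":[0,0,0],"hand":0.0}]'

```text
time: 31.2
ee_pos: [0.4357, -0.3069, 0.1083]
eef_rot: [-1.578, -0.027, 3.04]
ft_force: [-0.3, 0.1, -0.9]
finger_gap: 0.0439
```

```bash
python3 -c "
from meas import *
go([.4363,-.312,.1],173.8)
c=cam('scene');rings(c);save(c,'pics/s6.png',(60,220,220,360),4)"
```

```text
t 31.20 pos [ 0.4357 -0.3069  0.1083] rot [-90.43  -1.56 174.18] gap 0.0439 F [-0.3  0.1 -0.9] q [ 0.34  0.65  0.34  1.93 -0.33  0.65 -0.79]
 turn [0.43 0.37 1.56] dp now [-0.0013  0.0082  0.0051] dp after turn [-0.0011  0.0083  0.005 ]
scene red n 53 px [273.5 245.5] top 0.0235 circ [ 0.5678 -0.0669] D 0.0368 mean [ 0.5753 -0.0679  0.0224]
scene red n 398 px [179.5 334. ] top 0.0416 circ [ 0.516  -0.3208] D 0.0599 mean [ 0.5168 -0.3143  0.0405]
scene blue n 1162 px [401.1  10.1] top -0.1279 circ [0.4733 1.3114] D 0.1735 mean [ 0.477   1.3127 -0.1282]
scene blue n 279 px [132.6 290.9] top 0.1165 circ [ 0.4368 -0.3078] D 0.0421 mean [ 0.4326 -0.3051  0.1153]
scene blue n 61 px [150.8 303.8] top 0.0415 circ [ 0.4382 -0.2933] D 0.0201 mean [ 0.4372 -0.2914  0.0403]
scene blue n 102 px [131.7 316.3] top 0.0413 circ [ 0.4221 -0.3267] D 0.0256 mean [ 0.4213 -0.3266  0.0403]
```

View pics/s6.png

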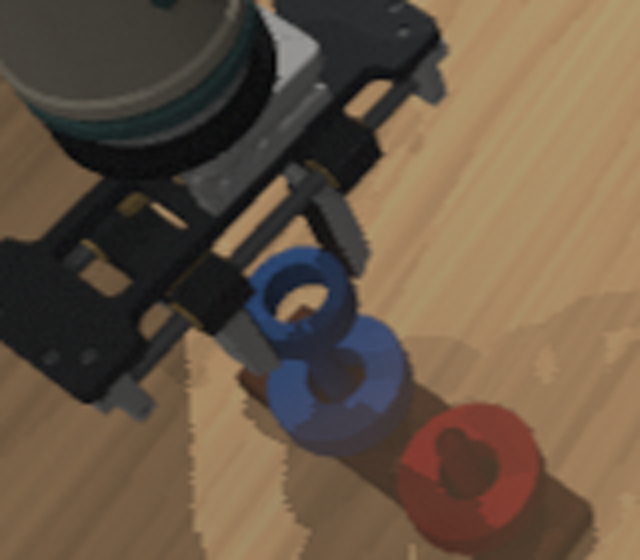

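The small ring is held near level over the blue peg at (302,300). It needs about 5 mm toward −y.

>>> jog_arm --targets '[{"dp":[-0.001,0,0.005],"dr":[0.4,0.3,0.2],"hand":0.0},{"dp":[0,0,0],"dr":[0,0,0],"hand":0.0},{"dp":[0,0.006,0],"dr":[0,0,0],"hand":0.0},{"dp":[0,0.006,0],"dr":[0,0,0],"hand":0.0},{"dp":[0,0,0],"dr":[0,0,0],"hand":0.0}]'

```text
time: 31.88
ee_pos: [0.4365, -0.3124, 0.0961]
eef_rot: [-1.57, -0.022, 3.035]
ft_force: [0.8, 0.1, -0.5]
finger_gap: 0.0436
```

```bash
python3 -c "
from meas import *
go([.4363,-.312,.0555],173.8)"
```

```text
t 31.88 pos [ 0.4365 -0.3124  0.0961] rot [-89.96  -1.28 173.88] gap 0.0436 F [ 0.8  0.1 -0.5] q [ 0.35  0.67  0.33  1.93 -0.34  0.61 -0.79]
 turn [-0.04  0.08  1.28] dp now [-0.0007  0.0406 -0.0004] dp after turn [ 0.0003  0.0406 -0.0004]
```

>>> jog_arm --targets '[{"dp":[0,0.007,0],"dr":[0,0,0],"hand":0.0},{"dp":[0,0.007,0],"dr":[0,0,0],"hand":0.0},{"dp":[0,0.007,0],"dr":[0,0,0],"hand":0.0},{"dp":[0,0.007,0],"dr":[0,0,0],"hand":0.0},{"dp":[0,0.006,0],"dr":[0,0,0],"hand":0.0},{"dp":[0,0,0],"dr":[0,0,0],"hand":0.0}]'

```text
time: 32.62
ee_pos: [0.4354, -0.3122, 0.0592]
eef_rot: [-1.571, -0.023, 3.035]
ft_force: [-0.6, 0.6, 0.8]
finger_gap: 0.0441
```

```bash
python3 -c "
from meas import *
go([.4363,-.312,.0555],173.8)"
```

```text
t 32.62 pos [ 0.4354 -0.3122  0.0592] rot [-89.98  -1.32 173.87] gap 0.0441 F [-0.6  0.6  0.8] q [ 0.37  0.73  0.29  1.95 -0.36  0.53 -0.76]
 turn [-0.02  0.07  1.32] dp now [-0.0009  0.0036 -0.0003] dp after turn [-0.0008  0.0037 -0.0003]
```

>>> jog_arm --targets '[{"dp":[-0.0008,0.003,0],"dr":[0,0,0],"hand":0.0},{"dp":[0,0.0005,0],"dr":[0,0,0],"hand":0.0},{"dp":[0,0,0],"dr":[0,0,0],"hand":0.06},{"dp":[0,0,0],"dr":[0,0,0],"hand":0.06},{"dp":[0,0,0],"dr":[0,0,0],"hand":0.06},{"dp":[0,-0.015,0],"dr":[0,0,0],"hand":0.06},{"dp":[0,-0.03,0],"dr":[0,0,0],"hand":0.06},{"dp":[0,-0.03,0],"dr":[0,0,0],"hand":0.08},{"dp":[-0.02,0,-0.05],"dr":[0,0,1.3],"hand":0.08},{"dp":[-0.02,0,-0.05],"dr":[0,0,0],"hand":0.08},{"dp":[-0.02,0,-0.05],"dr":[0,0,0],"hand":0.08},{"dp":[-0.02,0,-0.05],"dr":[0,0,0],"hand":0.08}]'

```text
time: 34.12
ee_pos: [0.5429, -0.125, 0.1404]
eef_rot: [-1.565, 0.01, 3.022]
ft_force: [0.3, -0.7, 0.4]
finger_gap: 0.08
```

>>> jog_arm --targets '[{"dp":[-0.01,0,-0.03],"dr":[0,0,0],"hand":0.08},{"dp":[0,0,0],"dr":[0,0,0],"hand":0.08}]'

```text
time: 34.38
ee_pos: [0.5592, -0.0899, 0.1421]
eef_rot: [-1.568, 0.013, 3.031]
ft_force: [-1.2, -0.7, 0.3]
finger_gap: 0.0797
```

```bash
python3 -c "
from meas import *
go([.563,-.0647,.0145],173.8)
c=cam('scene');rings(c)"
```

```text
t 34.38 pos [ 0.5592 -0.0899  0.1421] rot [-89.82   0.73 173.67] gap 0.0797 F [-1.2 -0.7  0.3] q [-0.15  0.63  0.4   1.85 -0.35  0.72 -1.23]
 turn [-0.18 -0.13 -0.73] dp now [ 0.0006  0.1275 -0.0259] dp after turn [-0.0011  0.1276 -0.0255]
scene red n 95 px [270.3 243.2] top 0.0234 circ [ 0.5634 -0.0665] D 0.0393 mean [ 0.5667 -0.0657  0.0223]
scene red n 375 px [173.5 333.2] top 0.0415 circ [ 0.5161 -0.3217] D 0.0597 mean [ 0.5069 -0.318   0.0405]
scene red n 138 px [185.4 344.7] top 0.0415 circ [ 0.5372 -0.3249] D 0.037 mean [ 0.5369 -0.3254  0.0405]
scene blue n 1160 px [401.2  10.1] top -0.1279 circ [0.471  1.3302] D 0.1832 mean [ 0.4754  1.3129 -0.128 ]
scene blue n 26 px [147.7 301.4] top 0.0632 circ [ 0.4401 -0.2976] D 0.0174 mean [ 0.44   -0.2958  0.0623]
```

>>> jog_arm --targets '[{"dp":[0,0,-0.0255],"dr":[-0.2,-0.1,-0.7],"hand":0.08},{"dp":[0,0,0],"dr":[0,0,0],"hand":0.08},{"dp":[0,0.03,0],"dr":[0,0,0],"hand":0.08},{"dp":[0,0.03,0],"dr":[0,0,0],"hand":0.08},{"dp":[0,0.015,0],"dr":[0,0,0],"hand":0.08},{"dp":[0,0,0],"dr":[0,0,0],"hand":0.08}]'

```text
time: 35.17
ee_pos: [0.5589, -0.0823, 0.0692]
eef_rot: [-1.562, 0.005, 3.013]
ft_force: [0.0, -0.2, 1.1]
finger_gap: 0.0804
```

```bash
python3 -c "
from meas import *
go([.563,-.0647,.0145],173.8)"
```

```text
t 35.17 pos [ 0.5589 -0.0823  0.0692] rot [-89.49   0.27 172.64] gap 0.0804 F [ 0.  -0.2  1.1] q [-0.13  0.74  0.34  1.89 -0.41  0.57 -1.22]
 turn [-0.51 -1.17 -0.26] dp now [-0.0016  0.0546 -0.0185] dp after turn [-0.0022  0.0547 -0.018 ]
```

>>> jog_arm --targets '[{"dp":[-0.002,0,-0.018],"dr":[-0.5,-1.2,-0.3],"hand":0.08},{"dp":[0,0,0],"dr":[0,0,0],"hand":0.08},{"dp":[0,0.01,0],"dr":[0,0,0],"hand":0.08},{"dp":[0,0.01,0],"dr":[0,0,0],"hand":0.08},{"dp":[0,0,0],"dr":[0,0,0],"hand":0.08}]'

```text
time: 35.8
ee_pos: [0.5653, -0.064, 0.0503]
eef_rot: [-1.571, 0.003, 3.036]
ft_force: [-0.2, 0.2, 0.3]
finger_gap: 0.0802
```

```bash
python3 -c "
from meas import *
go([.563,-.0647,.0145],173.8)"
```

```text
t 35.80 pos [ 0.5653 -0.064   0.0503] rot [-90.02   0.2  173.93] gap 0.0802 F [-0.2  0.2  0.3] q [-0.14  0.77  0.32  1.89 -0.43  0.55 -1.21]
 turn [ 0.02  0.13 -0.2 ] dp now [0.0023 0.0358 0.0009] dp after turn [0.0022 0.0358 0.0009]
```

>>> jog_arm --targets '[{"dp":[0.0022,0.008,0.0009],"dr":[0,0.1,-0.2],"hand":0.08},{"dp":[0,0.008,0],"dr":[0,0,0],"hand":0.08},{"dp":[0,0.008,0],"dr":[0,0,0],"hand":0.08},{"dp":[0,0.005,0],"dr":[0,0,0],"hand":0.08},{"dp":[0,0,0],"dr":[0,0,0],"hand":0.07}]'

```text
time: 36.42
ee_pos: [0.5624, -0.0652, 0.0187]
eef_rot: [-1.571, -0.001, 3.033]
ft_force: [-0.2, -0.6, 0.2]
finger_gap: 0.0735
```

```bash
python3 -c "
from meas import *
go([.563,-.0647,.0145],173.8)"
```

```text
t 36.42 pos [ 0.5624 -0.0652  0.0187] rot [-9.0000e+01 -8.0000e-02  1.7379e+02] gap 0.0735 F [-0.2 -0.6  0.2] q [-0.11  0.82  0.28  1.9  -0.45  0.49 -1.19]
 turn [-0.   -0.01  0.08] dp now [-0.0006  0.0042 -0.0005] dp after turn [-0.0006  0.0042 -0.0005]
```

>>> jog_arm --targets '[{"dp":[0,0.004,0],"dr":[0,0,0],"hand":0.06},{"dp":[0,0,0],"dr":[0,0,0],"hand":0.05},{"dp":[0,0,0],"dr":[0,0,0],"hand":0.0},{"dp":[0,0,0],"dr":[0,0,0],"hand":0.0},{"dp":[0,0,0],"dr":[0,0,0],"hand":0.0},{"dp":[0,0,0],"dr":[0,0,0],"hand":0.0}]'

```text
time: 37.17
ee_pos: [0.563, -0.0652, 0.0151]
eef_rot: [-1.571, 0.0, 3.033]
ft_force: [-0.6, -0.2, 0.8]
finger_gap: 0.0436
```

>>> jog_arm --targets '[{"dp":[0,-0.02,0],"dr":[0,0,0],"hand":0.0},{"dp":[0,-0.04,0],"dr":[0,0,0],"hand":0.0},{"dp":[0,-0.04,0],"dr":[0,0,0],"hand":0.0},{"dp":[0,-0.015,0],"dr":[0,0,0],"hand":0.0},{"dp":[0.004,0,0.04],"dr":[0,0,0],"hand":0.0},{"dp":[0.004,0,0.05],"dr":[0,0,0],"hand":0.0},{"dp":[0.004,0,0.05],"dr":[0,0,0],"hand":0.0},{"dp":[0.004,0,0.05],"dr":[0,0,0],"hand":0.0},{"dp":[0.004,0,0.045],"dr":[0,0,0],"hand":0.0},{"dp":[0,0,0],"dr":[0,0,0],"hand":0.0},{"dp":[0,0,0],"dr":[0,0,0],"hand":0.0}]'

```text
time: 38.55
ee_pos: [0.5152, -0.2993, 0.1273]
eef_rot: [-1.575, -0.008, 3.039]
ft_force: [0.0, 0.4, -0.5]
finger_gap: 0.0438
```

```bash
python3 -c "
from meas import *
go([.5153,-.3203,.11],173.8)"
```

```text
t 38.55 pos [ 0.5152 -0.2993  0.1273] rot [-90.23  -0.44 174.11] gap 0.0438 F [ 0.   0.4 -0.5] q [ 0.26  0.69  0.36  1.76 -0.33  0.76 -0.89]
 turn [0.23 0.3  0.44] dp now [-0.0023  0.0172  0.0209] dp after turn [-0.0023  0.0173  0.0208]
```

>>> jog_arm --targets '[{"dp":[-0.002,0,0.021],"dr":[0.2,0.3,0.4],"hand":0.0},{"dp":[0,0,0],"dr":[0,0,0],"hand":0.0},{"dp":[0,0.01,0],"dr":[0,0,0],"hand":0.0},{"dp":[0,0.006,0],"dr":[0,0,0],"hand":0.0},{"dp":[0,0,0],"dr":[0,0,0],"hand":0.0},{"dp":[0,0,0],"dr":[0,0,0],"hand":0.0}]'

```text
time: 39.3
ee_pos: [0.5164, -0.317, 0.1089]
eef_rot: [-1.574, -0.002, 3.039]
ft_force: [0.2, 0.3, -0.4]
finger_gap: 0.0439
```

```bash
python3 -c "
from meas import *
go([.5153,-.3203,.0555],173.8)
c=cam('scene');rings(c)"
```

```text
t 39.30 pos [ 0.5164 -0.317   0.1089] rot [-9.0190e+01 -1.0000e-01  1.7414e+02] gap 0.0439 F [ 0.2  0.3 -0.4] q [ 0.29  0.72  0.35  1.75 -0.35  0.73 -0.85]
 turn [0.19 0.34 0.1 ] dp now [0.0007 0.0534 0.0036] dp after turn [0.0007 0.0534 0.0034]
scene red n 59 px [169.3 310.4] top 0.1177 circ [ 0.5095 -0.3098] D 0.0256 mean [ 0.5081 -0.3057  0.1165]
scene red n 72 px [167.9 326. ] top 0.117 circ [ 0.5176 -0.3334] D 0.0142 mean [ 0.5191 -0.3328  0.1166]
scene red n 215 px [187.3 336.6] top 0.0415 circ [ 0.5284 -0.312 ] D 0.0458 mean [ 0.5318 -0.312   0.0403]
scene red n 135 px [166.4 344.8] top 0.0415 circ [ 0.5094 -0.3391] D 0.0303 mean [ 0.5079 -0.3405  0.0404]
scene blue n 1161 px [401.2  10.1] top -0.1283 circ [0.4628 1.3286] D 0.2 mean [ 0.4794  1.3133 -0.1286]
scene blue n 16 px [128.7 319.5] top 0.0417 circ [ 0.4207 -0.3343] D 0.0121 mean [ 0.4202 -0.3337  0.0402]
```

>>> jog_arm --targets '[{"dp":[0.0007,0,0.0035],"dr":[0.2,0.3,0.1],"hand":0.0},{"dp":[0,0,0],"dr":[0,0,0],"hand":0.0},{"dp":[0,0.006,0],"dr":[0,0,0],"hand":0.0},{"dp":[0,0.006,0],"dr":[0,0,0],"hand":0.0},{"dp":[0,0,0],"dr":[0,0,0],"hand":0.0}]'

```text
time: 39.98
ee_pos: [0.5154, -0.3207, 0.0964]
eef_rot: [-1.57, 0.001, 3.034]
ft_force: [-1.0, -0.6, -0.6]
finger_gap: 0.0436
```

```bash
python3 -c "
from meas import *
go([.5153,-.3203,.0555],173.8)"
```

```text
t 39.98 pos [ 0.5154 -0.3207  0.0964] rot [-8.9960e+01  4.0000e-02  1.7382e+02] gap 0.0436 F [-1.  -0.6 -0.6] q [ 0.3   0.74  0.34  1.76 -0.35  0.7  -0.85]
 turn [-0.04  0.02 -0.04] dp now [ 0.0002  0.0409 -0.0004] dp after turn [ 0.0002  0.0409 -0.0004]
```

>>> jog_arm --targets '[{"dp":[0,0.007,0],"dr":[0,0,0],"hand":0.0},{"dp":[0,0.007,0],"dr":[0,0,0],"hand":0.0},{"dp":[0,0.007,0],"dr":[0,0,0],"hand":0.0},{"dp":[0,0.007,0],"dr":[0,0,0],"hand":0.0},{"dp":[0,0.006,0],"dr":[0,0,0],"hand":0.0},{"dp":[0,0,0],"dr":[0,0,0],"hand":0.0}]'

```text
time: 40.72
ee_pos: [0.5152, -0.3205, 0.0594]
eef_rot: [-1.571, -0.0, 3.034]
ft_force: [-0.0, 0.6, -0.1]
finger_gap: 0.0434
```

```bash
python3 -c "
from meas import *
go([.5153,-.3203,.0555],173.8)"
```

```text
t 40.73 pos [ 0.5152 -0.3205  0.0594] rot [-8.9990e+01 -1.0000e-02  1.7382e+02] gap 0.0434 F [-0.   0.6 -0.1] q [ 0.32  0.79  0.31  1.77 -0.38  0.63 -0.83]
 turn [-0.01  0.02  0.01] dp now [-0.0001  0.0039 -0.0002] dp after turn [-0.0001  0.0039 -0.0002]
```

Release, rise, and move off to the −y side for a clear view.

>>> jog_arm --targets '[{"dp":[0,0.003,0],"dr":[0,0,0],"hand":0.0},{"dp":[0,0.001,0],"dr":[0,0,0],"hand":0.0},{"dp":[0,0,0],"dr":[0,0,0],"hand":0.06},{"dp":[0,0,0],"dr":[0,0,0],"hand":0.06},{"dp":[0,0,0],"dr":[0,0,0],"hand":0.06},{"dp":[0,-0.015,0],"dr":[0,0,0],"hand":0.06},{"dp":[0,-0.03,0],"dr":[0,0,0],"hand":0.06},{"dp":[0,-0.04,0],"dr":[0,0,0],"hand":0.08},{"dp":[0,-0.03,-0.03],"dr":[0,0,0],"hand":0.08},{"dp":[0,0,-0.05],"dr":[0,0,0],"hand":0.08},{"dp":[0,0,-0.05],"dr":[0,0,0],"hand":0.08},{"dp":[0,0,-0.05],"dr":[0,0,0],"hand":0.08}]'

```text
time: 42.22
ee_pos: [0.5369, -0.1443, 0.1817]
eef_rot: [-1.566, 0.011, 3.023]
ft_force: [0.0, 0.2, 0.4]
finger_gap: 0.0799
```

>>> jog_arm --targets '[{"dp":[0,0,-0.03],"dr":[0,0,0],"hand":0.08},{"dp":[0,0,0],"dr":[0,0,0],"hand":0.08},{"dp":[0,0,0],"dr":[0,0,0],"hand":0.08}]'

```text
time: 42.6
ee_pos: [0.5417, -0.1099, 0.1844]
eef_rot: [-1.567, 0.014, 3.03]
ft_force: [-0.2, -0.2, -0.1]
finger_gap: 0.0799
```

```bash
python3 -c "
from fr import *
from meas import rings
c=cam('scene');rings(c);frame(c,(.36,.56,.2,.4),.021);a=cam('top');rings(a);frame(a,(.36,.56,.2,.4),.021)
im=np.hstack([cv2.resize(c['image'][250:400,80:230],(400,400)),cv2.resize(a['image'][200:290,370:460],(400,400))]);cv2.imwrite('pics/f1.png',im[:,:,::-1])
save(c,'pics/f2.png',s=1.4)"
```

```text
scene red n 295 px [171.9 334.3] top 0.0632 circ [ 0.5159 -0.3213] D 0.0423 mean [ 0.5151 -0.3224  0.0624]
scene blue n 1162 px [401.1  10.1] top -0.1284 circ [0.4634 1.3109] D 0.1933 mean [ 0.4764  1.3132 -0.1287]
scene blue n 79 px [140.8 301.5] top 0.0637 circ [ 0.432  -0.3041] D 0.0332 mean [ 0.4295 -0.3006  0.0624]
frame ((0.4631119668483734, 0.2941179871559143), (0.11662205308675766, 0.11361422389745712), 83.47811126708984) [0.01710563 0.02114779 0.02353901]
top red n 554 px [412.8 225.2] top 0.0626 circ [ 0.515  -0.3188] D 0.0448 mean [ 0.5149 -0.3189  0.0619]
top blue n 508 px [410.8 258.6] top 0.0634 circ [ 0.4356 -0.3106] D 0.0441 mean [ 0.4354 -0.3108  0.0626]
frame ((0.4609273672103882, 0.29709097743034363), (0.11120700091123581, 0.10986249893903732), 83.73099517822266) [0.01734566 0.02143832 0.02543853]
```

View pics/f1.png

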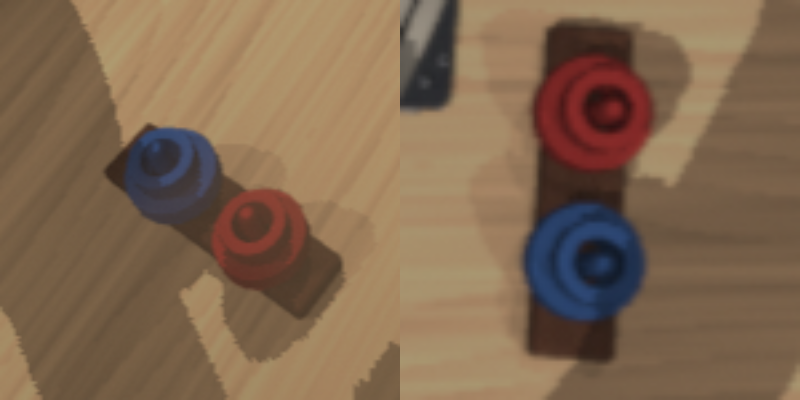

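View pics/f2.png

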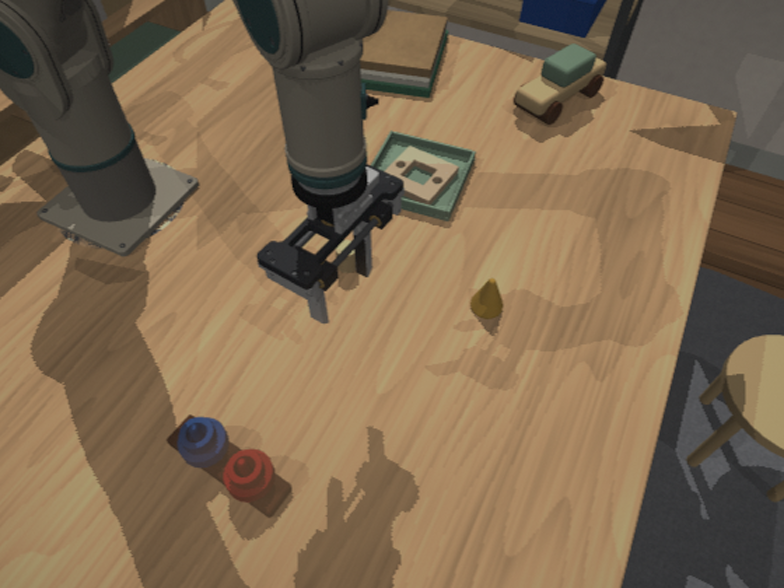

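Both stacks are complete and flat: blue at (203,440), red at (248,475), small-ring tops at about 0.0625 m. The frame is flat in the tray, the cone stands, and the gripper is clear of everything, so I'm handing in.

```bash
python3 -c "
from h import *
print(r.hand_in())"
```

```text
the job is handed in; nothing more can be done
None
```

The job is done and handed in at about 43 s of robot time. I lifted the frame level off the pegs and laid it in the tray, then placed both large rings and both small rings on the pegs of their colours.

Last checks, from both cameras:
- **Frame:** it lies flat in the tray, with its top at about 21 mm. Its centre is within about 7 mm of the tray centre, and it is clear of all four walls.
- **Rings:** the large rings' tops are at about 40.5 mm and the small rings' tops at about 62.5 mm, where 40 and 62 mm are expected. Their centres are within about 2–3 mm of the peg axes. The last pictures show both stacks flat.
- **Bystanders:** I never touched the cone or the cylinder. The cone is seen standing. The cylinder is almost entirely hidden behind the gripper in the final scene picture and was last seen standing while I was approaching the small blue ring.

**Disagreements:** the two cameras differ by 2–4 mm in y, so I used their average. The wrist came close to its lower joint limit at the small blue ring, so I gripped and released that ring with the tool tilted by about 1.3°. I also moved off to the +y side at the end, not the −y side I announced; nothing was touched.

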